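# Fold out the honey sign's leg and stand it beside the honey jar

## Task

The small honey sign is parked with its face leaning against the beech box. Fold its back leg out by the brass knob until it stops, then lift the sign over to the cash desk and set it down gently so that it stands free on its own bottom edge and leg, close beside the honey jar on the side away from the till, in line with it and squarely facing the customers across the desk. Do not let the sign fall over, and leave the jar and the beech box where they are.

Things in the scene. Friction and masses are not known exactly. Their poses are not given: they have to be found in the camera images.
- sign: Wood-framed slate, 120 wide, 190 high, 14 thick (mm), 0.37 kg. Origin: centre of its bottom edge, mid-thickness. Axes: z up the board, y across it, x out of its face (drawn honeycomb); leg on the -x back. Starts tipped 15 deg forward, face on the beech box, back to the cash desk. On its open leg it leans back 19 deg (0.34 rad) on its rear bottom edge. Customers stand on the far (+x) side.
- sign_top (a point): Middle of the sign's top edge, 190 mm up its z axis from its origin. The parked sign's top edge is about 70 mm above the box: room to grasp it from above across the 14 mm thickness.
- sign_foot (a point): Middle of the sign's rear bottom edge (7 mm behind the sign's origin), between two rubber feet; at height 0 when the sign stands.
- leg (a joint): Opening of the sign's folding leg, in rad: 0 folded flat on the back, 0.63 (36 deg) fully out against its stop. It starts at 0 to 0.08. A friction hinge (about 0.05 N m, some 0.5 N at the knob) keeps it wherever it is left. It opens about an axis along the sign's y, the foot swinging out to the sign's -x.
- leg_hinge (a point): Middle of the leg's hinge axis, on the sign: 150 mm up the board and 11 mm behind the middle of its thickness (sign frame -0.011, 0, 0.150).
- leg_knob (a point): Centre of the brass knob's head on the leg: a disc 20 mm in diameter, 12 mm thick, axis square to the leg, centred 14.5 mm off the leg's outer face on an 11 mm stem. With the leg folded it lies 100 mm below the hinge axis and 18 mm further behind it. The leg is 40 mm wide and 7 mm thick.
- leg_foot (a point): Centre of the rubber roll (radius 4 mm) at the free end of the leg, 142 mm from the hinge axis; at height 4 mm when the sign stands on its leg, about 94 mm behind the rear bottom edge.
- wood_box: Open beech box, 64 deep x 160 wide x 110 high mm, loose, 0.55 kg; origin at the centre of its underside, x along its depth away from the sign, y along its width.
- honey_jar: Glass jar of honey with a grey lid, diameter 71, height 110 mm, 0.45 kg, loose, standing on the dark cash desk just right of the till; origin at the centre of its underside, axes parallel to the world's (x to the customers, y to the till). The desk's front edge lies at x = 0.42, its top at z = 0.
Mind the look-alikes: they are no part of the job. What is shaped like the honey_jar but turquoise is not meant.

How it is judged:
By the outcome, as a careful person would: the job done as asked, in the order asked, and still so for the second after the job is handed in, with the robot touching nothing.
It also fails if it takes over 48 s, if anything falls off the work surface, if the arm or the gripper's body presses on something with over 40 N, if the wrist force passes 120 N, or if a joint passes its speed limit or range.

## Robot

A 6-joint arm with a two-finger parallel gripper is mounted at the origin on a cart in front of the work surface, level with it; the furniture and walls round the work are solid. World frame = base frame: x ahead of the robot, y to its left, z up, the work surface at z = 0. Lengths are in m, angles in degrees, forces in N, time in s.
With the tool pointing down it reaches from about 0.4 to 0.825 m from the base axis. Payload 7 kg.
Tool frame: the origin (TCP) lies between the finger pads; the fingertips stand 19 mm ahead of it and the grasp point (between the pads) is the TCP; x points along the fingers, y is the direction in which the jaws open and shut, and the axes are right-handed (so a half turn about x gives the same grasp; the last joint's range is limited). The gripper opens to 88 mm and grips with 3 to 60 N. Pads are 19 mm wide; open, the fingers measure 130 mm over their backs; the gripper's body (78 mm by 193 mm) begins 47 mm behind the grasp point.
Start: joints at [-49.67, 20.546, 0.682, 0, -70.136, -16.507], TCP at [0.273, -0.617, 0.246] pointing down, gripper open.
Joint ranges: [-176.03, 176.03], [-82.01, 121.73], [-58.28, 71.71], [-173.87, 95.51], [-174.79, -0.11], [-173.66, 173.66]. Speed limits (degrees/s): [136.94, 136.94, 172.46, 180, 180, 180].

## Interface

Orientations are given as [roll, pitch, yaw] about the fixed x, y, z axes, in that order (R = Rz(yaw) Ry(pitch) Rx(roll)).
In Python, from plant import r gives the robot as it stands.
- The arm moves only by the tool send_rows, never from a script. Its argument "plan" is a list of rows, each a list of 2 entries, a list of its own where there are three numbers: the shift along the tool's x, y, z scaled (see below), then the turn, a rotation vector about the tool's x, y, z scaled (see below). A call has exactly 5 rows; each row is the pose to reach, as a shift and turn from the pose measured when the call began, along the tool's axes at that moment; what a row does not reach only later rows make up. The controller multiplies each number of a shift by 0.15 m and each number of a turn by pi/4 rad. A row lasts 1/10 s, in which the tool goes at most 50 mm and 8.59 degrees, less where a joint would pass 70% of its speed; a pose out of reach is approached as far as the arm can. A call with a number of a shift or a turn outside -1 to 1 is refused whole. A call with a gripper value outside its range is refused whole. "jaw" is the opening, from -1 (shut) to 1 (fully open), so that 0 is half open, set as the call begins (left out, the last holds). The fingers move at their own pace and stop on an object; "force" is the grip in N (left out, the last holds). Time passes only in rows, so rows that repeat a pose let the fingers close, or fill a call up. It gives the time, the measured TCP pose, the force and the opening at its end, in the units of the state.
- r.get_state(): the state, without advancing time (a new reading comes with each control period).
- r.capture(name): name is "scene" or "top"; returns a dict with "color" (400x640x3 uint8, red, green, blue), "range_z" (400x640 float32, m along the optical axis (not along the pixel's ray), 0 where there is no reading), "mtx" (3x3 intrinsics, pixels), "pose" (4x4, takes a point from camera to world coordinates). Camera axes: x right, y down, z forward; pixel columns grow to the right and rows downward; lengths in m; the calibration is good to about 2 mm. A picture is of the moment at which its call begins.
- r.close_job(): hands the job in, once; it reports no verdict.
Trained networks look in a picture, given as the dict that the camera call returned (one of the last four; its "shot" number tells which), for a name from the list of things; names that differ only in an ending like _2 or _b are one class to them, and where a whole thing is asked for, a point or a joint stands for the part that bears it (a point fixed in the world has none). Each returns a list of dicts, best first, with "score" (0 to 1); they miss things now and then, are a little off and sometimes report something else, mostly with a low value. They report only what shows in the picture. A call takes as long as a camera call. They do not tell look-alikes from the thing itself.
- r.find_in(picture, target): "uv" ([column, row] in pixels, amid what is visible of it).
- r.trace(picture, target): "mask" (400x640 bool, what is visible of it) and "uv" ([column, row] in pixels, amid what is visible of it).
The state is a dict: "time_s": time; "joints": joint angles; "qd": joint speeds; "joint_torque": joint torques, N m; "tcp_pos": TCP position; "eef_rot": TCP orientation; "contact_force": force on the tool from outside, world axes, zero at the start; "moment": the same for the moment, N m; "gripper_width": finger opening in m.
Only numpy, scipy, OpenCV 4.12 (cv2) and the standard library are available. Lean on these libraries where they do the work, as an engineer would, in place of code of your own. Each camera call takes 0.05 s, during which the arm holds its last target. There are 200 camera calls.

## Working session

There is one attempt and no reset: what is moved stays moved. The work goes in short steps, Python scripts to look and compute and a tool call to move; the robot and the scene stay as the last step left them, time stands still between calls to the robot, and variables do not carry over. Pictures are saved under pics/ and viewed, about 8 in all and at most 12, crops included, and the job is handed in when it is done.

Besides the shell and the picture viewer there is one more tool, called after "Emit:" as a command line: name --argument value ..., lists and objects as JSON in quotes. send_rows: Moves the arm, as the interface text tells. Its arguments: {"type":"object","properties":{"plan":{"type":"array"},"jaw":{"type":"number"},"force":{"type":"number"}},"required":["plan"]}

```bash
ls; mkdir -p pics
cat > h.py <<'E'
import numpy as np, cv2
from scipy.spatial.transform import Rotation as R
from plant import r
def world(p,uv):
    uv=np.atleast_2d(uv).astype(int); z=p["range_z"][uv[:,1],uv[:,0]]
    K=np.array(p["mtx"]); P=np.array(p["pose"])
    c=np.c_[(uv[:,0]-K[0,2])/K[0,0]*z,(uv[:,1]-K[1,2])/K[1,1]*z,z]
    w=c@P[:3,:3].T+P[:3,3]; w[z==0]=np.nan; return w
def mworld(p,m):
    v,u=np.nonzero(m); w=world(p,np.c_[u,v]); return w[~np.isnan(w[:,0])]
E
cat > a.py <<'E'
from h import *
s=r.get_state(); print({k:np.round(v,3) for k,v in s.items()})
for n in ("scene","top"):
    p=r.capture(n); cv2.imwrite(f"pics/{n}0.png",p["color"][:,:,::-1])
    print(n,np.round(p["pose"],3).tolist(),np.round(p["mtx"],1).tolist())
    for t in ("sign","wood_box","honey_jar","leg_knob","sign_top","leg_foot","sign_foot"):
        for d in r.find_in(p,t)[:3]: print(t,np.round(d["uv"]),round(d["score"],2),world(p,d["uv"]).round(3))
E
python3 a.py
```

```text
pics
{'time_s': np.float64(0.0), 'joints': array([-4.9670e+01,  2.0590e+01,  6.3300e-01, -2.0000e-02, -7.0134e+01,
       -1.6505e+01]), 'qd': array([-0.058, -0.048,  0.028,  0.009,  0.066, -0.036]), 'joint_torque': array([-0.0000e+00, -5.8271e+01,  2.9304e+01,  6.9970e+00,  7.0000e-03,
       -0.0000e+00]), 'tcp_pos': array([ 0.272, -0.617,  0.245]), 'eef_rot': array([ 94.977,  89.908, 118.796]), 'contact_force': array([-0.44 , -0.197, -0.537]), 'moment': array([ 0.049,  0.03 , -0.013]), 'gripper_width': np.float64(0.088)}
scene [[-0.782, -0.303, 0.545, -0.146], [-0.623, 0.355, -0.697, 0.699], [0.018, -0.884, -0.467, 0.643], [0.0, 0.0, 0.0, 1.0]] [[417.8, 0.0, 314.0], [0.0, 417.8, 196.2], [0.0, 0.0, 1.0]]
sign [344. 181.] 0.56 [[ 0.477 -0.237  0.109]]
wood_box [322. 185.] 0.68 [[ 0.557 -0.241  0.065]]
wood_box [341. 181.] 0.43 [[ 0.482 -0.235  0.108]]
honey_jar [203. 225.] 0.87 [[0.614 0.172 0.09 ]]
honey_jar [365. 230.] 0.86 [[ 0.308 -0.091  0.076]]
honey_jar [252. 243.] 0.85 [[0.483 0.134 0.077]]
leg_knob [343. 187.] 0.73 [[ 0.475 -0.237  0.086]]
sign_top [343. 178.] 0.83 [[ 0.48  -0.241  0.113]]
leg_foot [345. 188.] 0.77 [[ 0.467 -0.235  0.086]]
sign_foot [343. 179.] 0.71 [[ 0.479 -0.24   0.11 ]]
top [[-0.018, -0.993, 0.119, 0.372], [-1.0, 0.016, -0.017, -0.063], [0.015, -0.119, -0.993, 0.997], [0.0, 0.0, 0.0, 1.0]] [[389.0, 0.0, 324.1], [0.0, 389.0, 196.9], [0.0, 0.0, 1.0]]
sign [401. 192.] 0.77 [[ 0.484 -0.249  0.135]]
wood_box [412. 166.] 0.76 [[ 0.533 -0.264  0.184]]
honey_jar [341. 260.] 0.9 [[ 0.337 -0.114  0.111]]
honey_jar [228. 136.] 0.89 [[0.627 0.145 0.11 ]]
honey_jar [247. 188.] 0.62 [[0.504 0.098 0.112]]
leg_knob [393. 196.] 0.55 [[ 0.48  -0.238  0.107]]
sign_top [399. 193.] 0.81 [[ 0.482 -0.247  0.132]]
leg_foot [395. 198.] 0.75 [[ 0.473 -0.243  0.106]]
leg_foot [400. 193.] 0.38 [[ 0.481 -0.248  0.137]]
sign_foot [401. 192.] 0.57 [[ 0.485 -0.25   0.139]]
```

View pics/scene0.png

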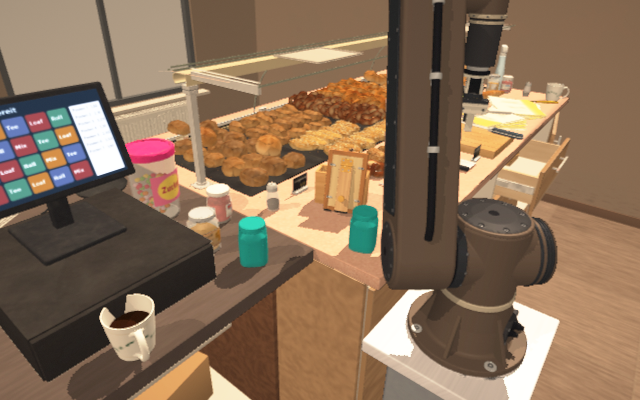

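View pics/top0.png

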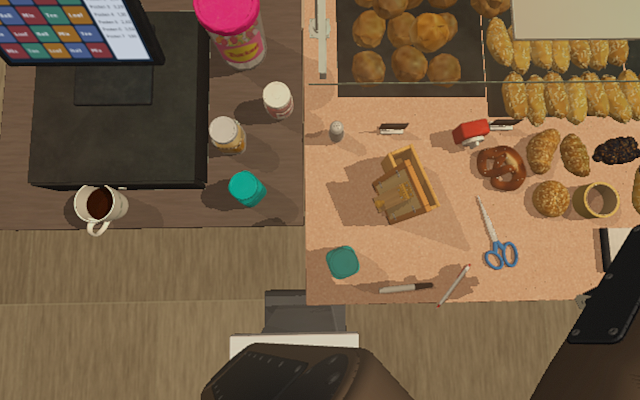

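The top view shows the sign and box around (405,187). The jar candidates are a yellowish jar with a pale lid at (228,136), a reddish one at (277,100), and turquoise ones at (247,188) and (342,262). The yellowish jar just right of the till fits the description, and a crop should confirm it.

```bash
python3 - <<'E'
import cv2,numpy as np
a=cv2.imread("pics/scene0.png")[140:270,160:395]; b=cv2.imread("pics/top0.png")[70:240,190:460]
a=cv2.resize(a,(600,332),interpolation=cv2.INTER_CUBIC); b=cv2.resize(b,(600,378)[:2],interpolation=cv2.INTER_CUBIC)
cv2.imwrite("pics/c1.png",cv2.resize(np.vstack([a,b]),(507,600)))
E
cat > m.py <<'E'
from h import *
p=r.capture("top")
K=p["mtx"]
def show(n,w): print(n,len(w),np.percentile(w,[2,50,98],axis=0).round(3).tolist())
for t in ("honey_jar","sign","wood_box"):
    for i,d in enumerate(r.trace(p,t)[:4]):
        m=d["mask"]; w=mworld(p,m); print(d["score"],np.round(d["uv"])); show(t,w)
        np.save(f"{t}{i}.npy",w)
        if t=="honey_jar":
            tp=w[abs(w[:,2]-.11)<.008]; (c,rad)=cv2.minEnclosingCircle(tp[:,:2].astype(np.float32)); print(' top',c,rad,p["color"][m].mean(0))
E
python3 m.py
```

```text
0.87 [345. 260.]
honey_jar 873 [[0.294, -0.153, 0.011], [0.33, -0.118, 0.108], [0.363, -0.085, 0.112]]
 top (0.32918208837509155, -0.12067452818155289) 0.03299771621823311 [ 66.1369863  114.21575342  95.206621  ]
0.7 [228. 138.]
honey_jar 1098 [[0.607, 0.12, 0.011], [0.63, 0.147, 0.107], [0.67, 0.184, 0.112]]
 top (0.641873300075531, 0.15534645318984985) 0.03295820206403732 [161.47363636 141.76090909 112.42818182]
0.68 [248. 189.]
honey_jar 931 [[0.47, 0.068, 0.012], [0.503, 0.099, 0.108], [0.539, 0.135, 0.112]]
 top (0.5092180967330933, 0.1065812036395073) 0.033034201711416245 [ 24.93816631 141.71641791 120.58208955]
0.85 [400. 193.]
sign 2328 [[0.428, -0.291, 0.016], [0.48, -0.252, 0.124], [0.539, -0.21, 0.186]]
0.65 [413. 164.]
wood_box 1059 [[0.458, -0.338, 0.001], [0.559, -0.292, 0.095], [0.597, -0.231, 0.178]]
0.18 [402. 192.]
wood_box 2428 [[0.427, -0.296, 0.012], [0.479, -0.252, 0.122], [0.541, -0.21, 0.186]]
```

View pics/c1.png

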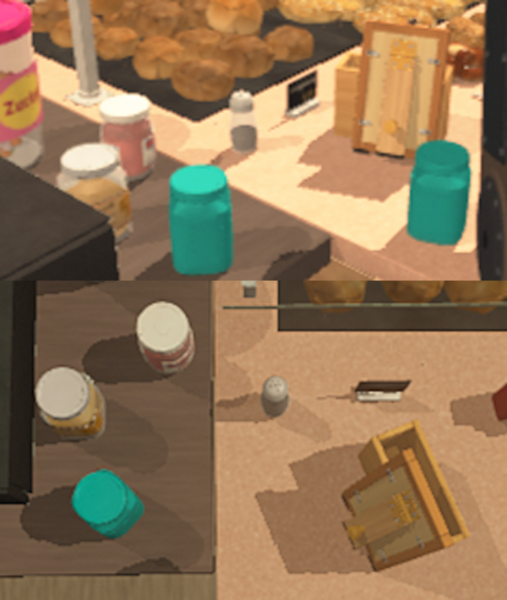

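The crop confirms that (228,136) is the amber honey jar with the grey lid, next to the till, at about (0.642, 0.155). The pink jar and the turquoise jars are decoys. Next I'll measure the sign's pose, the desk seam and the glass guard.

```bash
cat > f.py <<'E'
from h import *
from scipy.optimize import least_squares
pt=r.capture("top"); ps=r.capture("scene")
W=[]
for p in (pt,ps):
    d=r.trace(p,"sign"); m=cv2.erode(d[0]["mask"].astype(np.uint8),np.ones((3,3)))>0; w=mworld(p,m); W.append(w); print(d[0]["score"],len(w))
for w in W:
    # RANSAC plane
    rng=np.random.default_rng(0);best=(0,)
    for _ in range(600):
        a,b,c=w[rng.choice(len(w),3,False)]; n=np.cross(b-a,c-a); l=np.linalg.norm(n)
        if l<1e-6: continue
        n/=l; k=abs((w-a)@n)<.0025
        if k.sum()>best[0]: best=(k.sum(),k)
    q=w[best[1]]; c=q.mean(0); n=np.linalg.svd(q-c)[2][2]; n*=np.sign(n[0])
    yaw=np.degrees(np.arctan2(n[1],n[0])); print("n",n.round(3),"tilt",np.degrees(np.arcsin(n[2])).round(1),"yaw",yaw.round(1),len(q),"c",c.round(3))
    ex=n; ey=np.cross([0,0,1],ex); ey/=np.linalg.norm(ey); ez=np.cross(ex,ey)
    L=(w-c)@np.c_[ex,ey,ez]
    for nm,i in (("x",0),("y",1),("z",2)): print(nm,np.percentile(L[:,i],[1,5,50,95,99]).round(4))
    near=(L[best[1]]); y0,y1=np.percentile(near[:,1],[.7,99.3]); z0,z1=np.percentile(near[:,2],[.7,99.3]); print("plane ext",y0,y1,z0,z1)
    print("top mid back",c+ey*(y0+y1)/2+ez*z1,"bot",c+ey*(y0+y1)/2+ez*z0)
# high things
for p in (pt,ps):
    w=mworld(p,p["range_z"]>0); k=(w[:,2]>.2)&(w[:,0]>.3)&(w[:,0]<1)&(abs(w[:,1])<.5); g=w[k]
    if len(g): print("high",len(g),np.percentile(g,[1,25,50,75,99],axis=0).round(3).tolist())
# glass edge, seam, red jar
print("glass",world(pt,[[340,83],[400,84],[450,84],[322,40],[322,70],[316,30]]).round(3).tolist())
print("seam",world(pt,[[304,140],[304,120],[290,140],[312,140],[292,130]]).round(3).tolist(), "red",world(pt,[[277,97]]).round(3))
E
python3 f.py
```

```text
0.91 2177
0.75 2139
n [ 0.354 -0.897 -0.263] tilt -15.3 yaw -68.5 1452 c [ 0.482 -0.254  0.117]
x [-0.0335 -0.0152 -0.0004  0.0042  0.0083]
y [-0.0549 -0.0501 -0.0005  0.0519  0.0567]
z [-0.1078 -0.0931  0.0041  0.0719  0.0734]
plane ext -0.05561845008653086 0.057715317612501586 -0.10933085374837931 0.07329527613907359
top mid back [ 0.49029249 -0.27190874  0.1874845 ] bot [ 0.47263731 -0.22718312  0.01130216]
n [ 0.358 -0.896 -0.263] tilt -15.3 yaw -68.2 1023 c [ 0.48  -0.252  0.108]
x [-0.0343 -0.0173 -0.0015  0.0035  0.0052]
y [-0.0555 -0.0503 -0.0014  0.0512  0.0559]
z [-0.0987 -0.0894 -0.0069  0.0705  0.0774]
plane ext -0.056152729687661336 0.05679325836161365 -0.10117073731676522 0.07807453969689537
top mid back [ 0.48810675 -0.27059791  0.18347897] bot [ 0.4706037  -0.22674258  0.01056506]
high 21160 [[0.301, -0.492, 0.209], [0.341, -0.295, 0.285], [0.754, 0.088, 0.357], [0.782, 0.349, 0.663], [0.891, 0.492, 0.793]]
high 16935 [[0.631, -0.469, 0.209], [0.764, 0.183, 0.271], [0.79, 0.343, 0.332], [0.818, 0.419, 0.378], [0.994, 0.494, 0.422]]
glass [[0.629, -0.103, 0.394], [0.79, -0.288, 0.007], [0.78, -0.415, 0.028], [0.703, -0.075, 0.396], [0.652, -0.074, 0.394], [0.941, -0.067, 0.015]]
seam [[0.876, -0.002, -0.858], [0.698, -0.031, -0.004], [0.643, 0.006, 0.0], [0.643, -0.051, -0.003], [0.67, 0.001, 0.0]] red [[0.722 0.03  0.1  ]]
```

```bash
cat >> h.py <<'E'
def cur():
    s=r.get_state(); return np.array(s["tcp_pos"]),R.from_euler("xyz",s["eef_rot"],degrees=True),s
def tool(a,yj):
    a=np.array(a)/np.linalg.norm(a); y=np.array(yj)-a*np.dot(a,yj); y/=np.linalg.norm(y)
    return R.from_matrix(np.c_[a,y,np.cross(a,y)])
def go(P,Q,flip=True):
    "scaled shift & turn from the present pose to P,Q (nearest of the two half-turn twins)"
    p,q,s=cur(); d=q.inv().apply(np.array(P)-p)/.15
    c=[(q.inv()*x).as_rotvec()/(np.pi/4) for x in ([Q,Q*R.from_euler("x",180,degrees=True)] if flip else [Q])]
    for v in sorted(c,key=np.linalg.norm): print("shift",d.round(3),"turn",v.round(3),"| mm",round(np.linalg.norm(d)*150),"deg",round(np.linalg.norm(v)*45,1))
psi=np.radians(-68.3); H=np.array([np.cos(psi),np.sin(psi),0]); Y=np.array([-H[1],H[0],0])
def ap(phi): t=np.radians(phi); return np.sin(t)*H-np.cos(t)*np.array([0,0,1])
def sframe(deg): # sign axes leaning forward by deg
    t=np.radians(deg); return np.c_[np.cos(t)*H-np.array([0,0,np.sin(t)]),Y,np.sin(t)*H+np.array([0,0,np.cos(t)])]
O=np.array([.4738,-.2316,.0012])
E
python3 - <<'E'
from h import *
S=sframe(15)
for n in ("top","scene"):
    p=r.capture(n); w=mworld(p,p["range_z"]>0); L=(w-O)@S
    k=(abs(L[:,1])<.03)&(L[:,2]>.02)&(L[:,2]<.08)&(L[:,0]<-.031)&(L[:,0]>-.07); q=L[k]; print(n,k.sum(),np.percentile(q,[5,50,95],axis=0).round(4).tolist())
    k=(abs(L[:,1])<.018)&(L[:,2]>.0)&(L[:,2]<.15)&(L[:,0]<-.012)&(L[:,0]>-.06)
    for z in np.arange(0,.15,.015):
        j=k&(abs(L[:,2]-z)<.0075); print(z.round(3),j.sum(),np.median(L[j,0]).round(4) if j.any() else '')
K=O+S@[-.031,0,.05]; print(K); p,q,s=cur(); print(q.as_matrix().round(2))
go(K-.25*ap(15),tool(ap(15),Y))
E
```

```text
top 51 [[-0.0429, -0.0076, 0.048], [-0.0403, 0.0005, 0.0568], [-0.0325, 0.0087, 0.0609]]
0.0 1 -0.0228
0.015 22 -0.0247
0.03 17 -0.0237
0.045 45 -0.0225
0.06 99 -0.0233
0.075 49 -0.02
0.09 52 -0.0189
0.105 56 -0.0176
0.12 53 -0.0165
0.135 60 -0.0163
scene 35 [[-0.0468, -0.0086, 0.0453], [-0.0421, -0.0007, 0.052], [-0.038, 0.0066, 0.0605]]
0.0 10 -0.0247
0.015 55 -0.0256
0.03 60 -0.024
0.045 50 -0.0262
0.06 69 -0.0231
0.075 58 -0.0214
0.09 57 -0.0203
0.105 59 -0.0192
0.12 56 -0.0176
0.135 61 -0.0167
[ 0.46751329 -0.21580219  0.05751968]
[[-0.   -0.4   0.91]
 [ 0.    0.91  0.4 ]
 [-1.    0.    0.  ]]
shift [-0.356  2.356  2.286] turn [-1.941  0.265 -0.256] | mm 495 deg 88.9
shift [-0.356  2.356  2.286] turn [ 2.034 -0.258 -0.268] | mm 495 deg 93.1
```

Emit:
send_rows --plan '[[[-0.1,0.2,0.19],[-0.18,0.02,-0.02]],[[-0.2,0.4,0.38],[-0.36,0.05,-0.05]],[[-0.3,0.6,0.57],[-0.54,0.07,-0.07]],[[-0.35,0.8,0.76],[-0.72,0.1,-0.1]],[[-0.35,0.98,0.95],[-0.9,0.12,-0.12]]]' --jaw 0.0 --force 12

```text
time_s: 1.8
tcp_pos: [0.3443, -0.4242, 0.2997]
eef_rot: [-154.4, 82.4, -89.7]
contact_force: [1.4, -0.4, 0.0]
gripper_width: 0.0533
```

```bash
cat >> h.py <<'E'
S=sframe(15); K=O+S@[-.036,0,.0515]
E
python3 -c "
from h import *
print(K,cur()[2]['joints'].round(1),cur()[0].round(3)); go(K-.2*ap(15),tool(ap(15),Y))"
```

```text
[ 0.4658711  -0.21167554  0.06026267] [-25.7   3.  -18.1   7.5 -65.6  -2.5] [ 0.344 -0.424  0.3  ]
shift [0.075 0.135 1.886] turn [-1.034  0.14  -0.13 ] | mm 284 deg 47.3
shift [0.075 0.135 1.886] turn [ 2.958 -0.16  -0.173] | mm 284 deg 133.5
```

Emit:
send_rows --plan '[[[0.0,0.06,0.2],[-0.18,0.02,-0.02]],[[0.0,0.08,0.4],[-0.36,0.05,-0.05]],[[0.0,0.1,0.6],[-0.54,0.07,-0.07]],[[0.0,0.12,0.8],[-0.72,0.1,-0.1]],[[0.0,0.14,1.0],[-0.9,0.12,-0.12]]]'

```text
time_s: 2.3
tcp_pos: [0.3894, -0.2797, 0.2807]
eef_rot: [-175.4, 75.7, -69.5]
contact_force: [0.1, -0.1, 0.7]
gripper_width: 0.0437
```

```bash
python3 -c "
from h import *
print(cur()[2]['joints'].round(1),cur()[0].round(3)); go(K-.15*ap(15)-.003*H,tool(ap(15),Y))"
```

```text
[ -1.9  -6.7 -34.2  15.6 -58.   10.1] [ 0.389 -0.28   0.281]
shift [ 0.358 -0.578  0.681] turn [-0.127  0.015 -0.007] | mm 144 deg 5.8
shift [ 0.358 -0.578  0.681] turn [ 3.873 -0.011 -0.023] | mm 144 deg 174.3
```

Emit:
send_rows --plan '[[[0.0,-0.18,0.22],[-0.04,0,0]],[[0.0,-0.36,0.44],[-0.08,0.01,0]],[[0.0,-0.58,0.68],[-0.127,0.015,-0.007]],[[0.16,-0.58,0.68],[-0.127,0.015,-0.007]],[[0.35,-0.58,0.68],[-0.127,0.015,-0.007]]]' --jaw 0.05

```text
time_s: 2.8
tcp_pos: [0.4525, -0.1704, 0.2068]
eef_rot: [-179.4, 75.0, -67.4]
contact_force: [0.2, 0.0, -0.6]
gripper_width: 0.0461
```

```bash
python3 -c "
from h import *
p=r.capture('top'); cv2.imwrite('pics/t1.png',cv2.resize(p['color'][100:280,250:490,::-1],(720,540)))
p=r.capture('scene'); 
print(cur()[2]['joints'].round(1),cur()[0].round(3),cur()[2]['contact_force']); 
go(K-.05*ap(15)-.003*H,tool(ap(15),Y));go(K-.01*ap(15)-.003*H,tool(ap(15),Y))"
```

```text
[ 13.5  -1.  -41.2  19.6 -49.7  -4.4] [ 0.449 -0.173  0.204] [-0.53591263 -0.41184552  0.70231318]
shift [ 0.658 -0.014 -0.009] turn [ 0.002  0.002 -0.007] | mm 99 deg 0.3
shift [ 0.658 -0.014 -0.009] turn [-3.998  0.011  0.004] | mm 99 deg 179.9
shift [ 0.924 -0.015 -0.01 ] turn [ 0.002  0.002 -0.007] | mm 139 deg 0.3
shift [ 0.924 -0.015 -0.01 ] turn [-3.998  0.011  0.004] | mm 139 deg 179.9
```

View pics/t1.png

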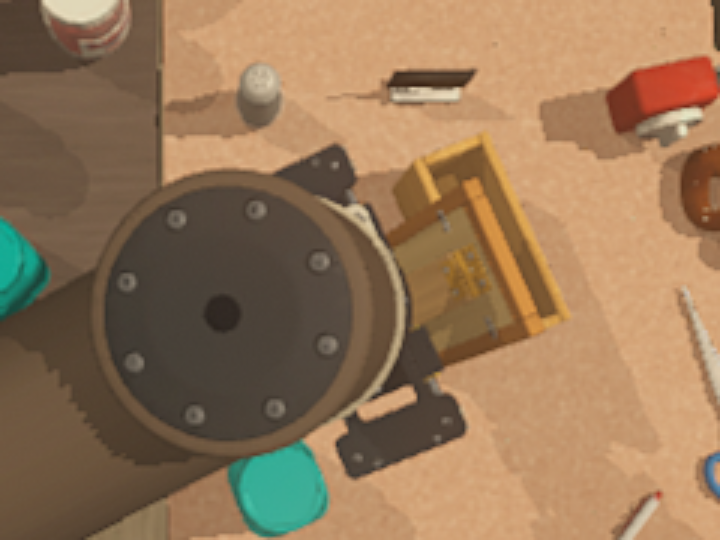

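The gripper is lined up over the leg and knob in the crop, with the sign at about (470,260) and the gripper at about (350,330). The descent path is clear.

Emit:
send_rows --plan '[[[0.3,-0.015,-0.01],[0,0,0]],[[0.55,-0.015,-0.01],[0,0,-0.005]],[[0.75,-0.015,-0.01],[0,0,-0.007]],[[0.88,-0.015,-0.01],[0,0,-0.007]],[[0.93,-0.015,-0.01],[0,0,-0.007]]]'

```text
time_s: 3.4
tcp_pos: [0.4635, -0.2078, 0.0684]
eef_rot: [179.5, 75.1, -68.8]
contact_force: [0.6, 0.3, 0.6]
gripper_width: 0.0462
```

Emit:
send_rows --plan '[[[0,0,0],[0,0,0]],[[0,0,0],[0,0,0]],[[0,0,0],[0,0,0]],[[0,0,0],[0,0,0]],[[0,0,0],[0,0,0]]]' --jaw -1 --force 10

```text
time_s: 3.9
tcp_pos: [0.4645, -0.2075, 0.0694]
eef_rot: [179.9, 75.0, -68.3]
contact_force: [0.4, -0.5, 1.7]
gripper_width: 0.0193
```

Run:
```python
from h import *
p=r.capture('scene'); cv2.imwrite('pics/s1.png',cv2.resize(p['color'][100:280,230:470,::-1],(720,540)))
P,q,s=cur(); print(s['gripper_width'],s['contact_force'],P,s['joints'].round(1))
a=q.apply([1,0,0]); k=P+.01*a; print("knob if centred",k, K, (k-K))
# arc waypoints: TCP relative to knob fixed in the tool, tool turned by -half of opening about Y
hin=O+S@[-.011,0,.15]; t0=.07
def kn(t): c,n=np.cos(t),np.sin(t); return hin+S@[-.018*c-.1*n,0,-.1*c+.018*n]
off=q.inv().apply(kn(t0)-P); print(off)
for t in (.18,.29,.40,.51,.62,.66):
    f=-(t-t0)*.4   # about Y
    for sg in (1,):
        Q=R.from_rotvec(-Y*f)*q; T=kn(t)-Q.apply(off)
        print(t,(q.inv().apply(T-P)/.15).round(3),((q.inv()*Q).as_rotvec()/(np.pi/4)).round(3), Q.apply([1,0,0]).round(2))
```

```text
0.019678890631686822 [1.01245219 0.28360477 1.73157891] [ 0.46444697 -0.20749022  0.0692439 ] [  4.6  11.6 -53.3  35.8 -24.9 -15.5]
knob if centred [ 0.46539772 -0.20988916  0.05958258] [ 0.4658711  -0.21167554  0.06026267] [-0.00047338  0.00178639 -0.00068009]
[ 0.009838    0.00022263 -0.00199304]
0.18 [-0.055 -0.     0.048] [-0.    -0.056 -0.   ] [ 0.08 -0.2  -0.98]
0.29 [-0.116 -0.     0.089] [-0.    -0.112 -0.   ] [ 0.06 -0.16 -0.99]
0.4 [-0.18  -0.     0.123] [-0.    -0.168 -0.   ] [ 0.05 -0.12 -0.99]
0.51 [-0.249 -0.     0.15 ] [-0.    -0.224 -0.   ] [ 0.03 -0.08 -1.  ]
0.62 [-0.32 -0.    0.17] [-0.   -0.28 -0.  ] [ 0.01 -0.04 -1.  ]
0.66 [-0.346 -0.     0.175] [-0.  -0.3 -0. ] [ 0.01 -0.02 -1.  ]
```

View pics/s1.png

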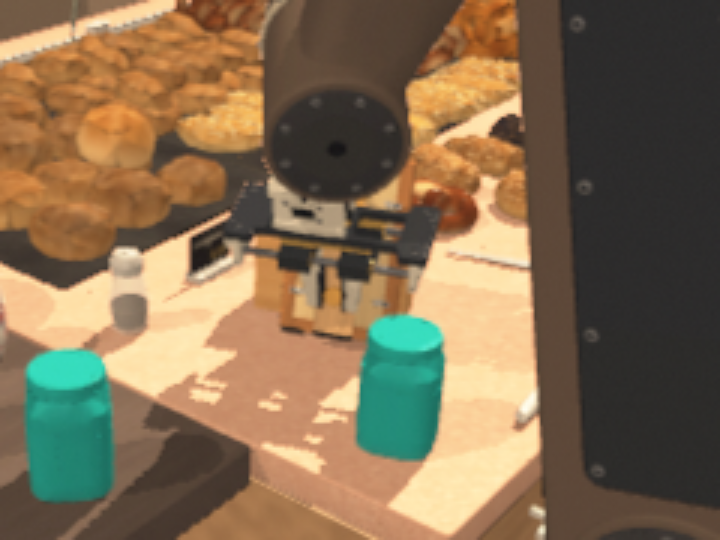

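The knob is gripped (opening 19.7 mm), with the jaws straddling it on the leg. I'll swing it out along the arc.

Emit:
send_rows --plan '[[[-0.025,0,0.025],[0,-0.028,0]],[[-0.055,0,0.048],[0,-0.056,0]],[[-0.085,0,0.07],[0,-0.084,0]],[[-0.116,0,0.089],[0,-0.112,0]],[[-0.148,0,0.107],[0,-0.14,0]]]'

```text
time_s: 4.45
tcp_pos: [0.4563, -0.1873, 0.0866]
eef_rot: [179.7, 81.4, -68.5]
contact_force: [0.3, -0.9, -1.3]
gripper_width: 0.0197
```

```bash
cat > arc.py <<'E'
from h import *
import sys
P0=np.array([ 0.46444697,-0.20749022,0.0692439]); q0=R.from_euler("xyz",[179.9,75.0,-68.3],degrees=True)
P,q,s=cur(); print(s['gripper_width'],s['contact_force'].round(2),P.round(4),s["time_s"])
hin=O+S@[-.011,0,.15]; t0=.07
def kn(t): c,n=np.cos(t),np.sin(t); return hin+S@[-.018*c-.1*n,0,-.1*c+.018*n]
off=q0.inv().apply(kn(t0)-P0)
v=(P+q.apply(off)-hin)@S; print("rad",np.hypot(v[0],v[2]),"theta",np.arctan2(-v[0],-v[2])-np.arctan2(.018,.1))
for t in map(float,sys.argv[1:]):
    Q=R.from_rotvec(Y*(t-t0)*.4)*q0; T=kn(t)-Q.apply(off)
    print(t,(q.inv().apply(T-P)/.15).round(3),((q.inv()*Q).as_rotvec()/(np.pi/4)).round(3))
E
python3 arc.py .41 .47 .53 .58 .63 .66
```

```text
0.019673674970337743 [ 0.32 -0.92 -1.35] [ 0.4563 -0.1873  0.0866] 4.45
rad 0.10193369447105041 theta 0.35025611126111156
0.41 [-0.035 -0.001  0.02 ] [-0.001 -0.03  -0.001]
0.47 [-0.07  -0.001  0.039] [-0.001 -0.061 -0.001]
0.53 [-0.106 -0.001  0.056] [-0.001 -0.091 -0.001]
0.58 [-0.137 -0.001  0.069] [-0.001 -0.117 -0.001]
0.63 [-0.169 -0.001  0.08 ] [-0.001 -0.142 -0.001]
0.66 [-0.188 -0.001  0.086] [-0.001 -0.158 -0.001]
```

Emit:
send_rows --plan '[[[-0.035,0,0.02],[0,-0.03,0]],[[-0.07,0,0.039],[0,-0.061,0]],[[-0.106,0,0.056],[0,-0.091,0]],[[-0.137,0,0.069],[0,-0.117,0]],[[-0.163,0,0.078],[0,-0.138,0]]]'

```text
time_s: 4.95
tcp_pos: [0.4505, -0.1728, 0.1093]
eef_rot: [178.9, 87.7, -69.3]
contact_force: [0.8, -0.6, -0.3]
gripper_width: 0.0194
```

```bash
python3 arc.py .63 .65 .67 .69
```

```text
0.01942394138559299 [ 0.77 -0.6  -0.27] [ 0.4505 -0.1728  0.1093] 4.95
rad 0.10181936232960671 theta 0.62437970872538
0.63 [-0.004 -0.001  0.   ] [-0.001 -0.003 -0.001]
0.65 [-0.016 -0.001  0.006] [-0.001 -0.013 -0.001]
0.67 [-0.029 -0.001  0.011] [-0.001 -0.023 -0.001]
0.69 [-0.041 -0.001  0.016] [-0.001 -0.033 -0.001]
```

Emit:
send_rows --plan '[[[-0.01,0,0.003],[0,-0.008,0]],[[-0.02,0,0.007],[0,-0.016,0]],[[-0.03,0,0.011],[0,-0.023,0]],[[-0.038,0,0.014],[0,-0.03,0]],[[-0.038,0,0.014],[0,-0.03,0]]]'

```text
time_s: 5.45
tcp_pos: [0.4496, -0.1707, 0.1149]
eef_rot: [176.7, 89.1, -71.6]
contact_force: [0.7, -0.8, -1.6]
gripper_width: 0.0194
```

```bash
python3 arc.py .63
cat > leg.py <<'E'
from h import *
import sys
def fit(w):
    rng=np.random.default_rng(0);best=(0,)
    for _ in range(800):
        a,b,c=w[rng.choice(len(w),3,False)]; n=np.cross(b-a,c-a); l=np.linalg.norm(n)
        if l<1e-6: continue
        n/=l; k=abs((w-a)@n)<.0025
        if k.sum()>best[0]: best=(k.sum(),k)
    q=w[best[1]]; c=q.mean(0); n=np.linalg.svd(q-c)[2][2]; n=n*np.sign(n[0]); return n,c,best[1]
def tilt(n): return np.degrees(np.arcsin(n[2])).round(1),np.degrees(np.arctan2(n[1],n[0])).round(1)
if __name__=="__main__":
  for nme in ("top","scene"):
    p=r.capture(nme); d=r.trace(p,"sign")
    if not d: continue
    m=cv2.erode(d[0]["mask"].astype(np.uint8),np.ones((3,3)))>0; w=mworld(p,m)
    n,c,k=fit(w); print(nme,d[0]["score"],len(w),"plane1",tilt(n),k.sum(),c.round(3))
    n,c,k=fit(w[~k]); print("plane2",tilt(n),k.sum(),c.round(3))
  print(cur()[2]["gripper_width"])
E
python3 leg.py
```

```text
0.01936128046509015 [ 0.65 -0.81 -1.57] [ 0.4496 -0.1707  0.1149] 5.45
rad 0.10151392982893719 theta 0.6847334211247205
0.63 [ 0.034 -0.001 -0.014] [-0.001  0.027 -0.001]
scene 0.78 896 plane1 (np.float64(-18.8), np.float64(-67.1)) 435 [ 0.459 -0.242  0.066]
plane2 (np.float64(-56.0), np.float64(-69.5)) 171 [ 0.45  -0.168  0.086]
0.019183056772378335
```

Emit:
send_rows --plan '[[[0,0,0],[0,0,0]],[[0,0,0],[0,0,0]],[[0,0,0],[0,0,0]],[[-0.1,0,0],[0,0,0]],[[-0.25,0,0],[0,0,0]]]' --jaw 0.0

```text
time_s: 6.15
tcp_pos: [0.4484, -0.17, 0.1517]
eef_rot: [166.9, 89.1, -81.3]
contact_force: [0.3, -0.3, 0.7]
gripper_width: 0.0437
```

Emit:
send_rows --plan '[[[-0.2,0,0.05],[0,0,0]],[[-0.4,0,0.1],[0,0,0]],[[-0.6,0,0.15],[0,0,0]],[[-0.8,0,0.2],[0,0,0]],[[-0.9,0,0.2],[0,0,0]]]'

```text
time_s: 6.65
tcp_pos: [0.4375, -0.1396, 0.2892]
eef_rot: [-179.8, 89.0, -68.0]
contact_force: [1.1, -0.5, 0.1]
gripper_width: 0.0438
```

```bash
python3 - <<'E'
from h import *
p=r.capture('scene'); cv2.imwrite('pics/s2.png',cv2.resize(p['color'][100:280,230:470,::-1],(720,540)))
P,q,s=cur(); print(s['time_s'],P,s['joints'].round(1))
E
python3 leg.py
```

```text
6.7 [ 0.43840035 -0.13990788  0.29074327] [  7.8  -2.4 -21.7   1.  -70.3  13.7]
scene 0.62 2104 plane1 (np.float64(-20.0), np.float64(-68.2)) 1001 [ 0.478 -0.252  0.108]
plane2 (np.float64(-56.0), np.float64(-67.4)) 472 [ 0.462 -0.207  0.113]
0.043793719657758245
```

View pics/s2.png

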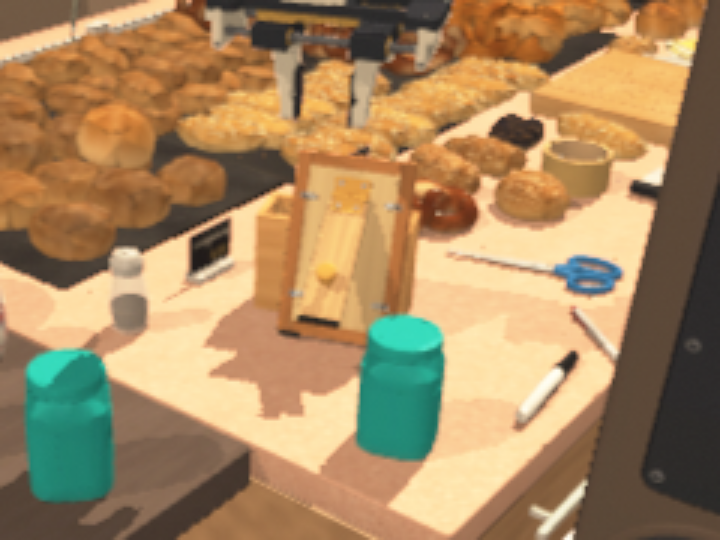

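The leg is out: leg plane versus board reads 36°. The sign's foot slid back a little and it now leans about 20°, still resting on the box. I'll re-measure its top edge.

```bash
cat > sg.py <<'E'
from h import *
from leg import fit,tilt
def sign(nme,p=None):
    p=p or r.capture(nme); d=r.trace(p,"sign")
    if not d: print(nme,"none"); return
    m=cv2.erode(d[0]["mask"].astype(np.uint8),np.ones((2,2)))>0; w=mworld(p,m); n,c,k=fit(w)
    ey=np.cross([0,0,1],n); ey/=np.linalg.norm(ey); ez=np.cross(n,ey); L=(w-c)@np.c_[n,ey,ez]; L=L[abs(L[:,0])<.006]
    zt=np.percentile(L[:,2],99); T=L[L[:,2]>zt-.03]; y0,y1=np.percentile(T[:,1],[1,99]); 
    print(nme,round(d[0]["score"],2),"tilt,yaw",tilt(n),"width",(y1-y0).round(4),"height",(zt-np.percentile(L[:,2],1)).round(4),"top back mid",(c+ey*(y0+y1)/2+ez*zt).round(4), "base",(c+ey*(y0+y1)/2+ez*(zt-.19)).round(4))
    return p
if __name__=="__main__":
    sign("scene"); sign("top"); print(cur()[2]["time_s"])
E
python3 sg.py
python3 - <<'E'
from h import *
go([.45,-.17,.29],tool(ap(-20),H))
E
```

```text
scene 0.79 tilt,yaw (np.float64(-20.4), np.float64(-68.2)) width 0.1142 height 0.1793 top back mid [ 0.4889 -0.2759  0.1791] base [ 0.4642 -0.2143  0.0011]
top none
7.1
shift [-0.028 -0.009 -0.218] turn [ 1.976 -0.369  0.358] | mm 33 deg 91.9
shift [-0.028 -0.009 -0.218] turn [-1.976 -0.358 -0.369] | mm 33 deg 91.9
```

Emit:
send_rows --plan '[[[-0.04,0,-0.06],[0.18,-0.03,0.03]],[[-0.06,0,-0.12],[0.36,-0.07,0.06]],[[-0.06,0,-0.2],[0.54,-0.1,0.1]],[[-0.06,0,-0.27],[0.72,-0.14,0.13]],[[-0.06,0,-0.35],[0.9,-0.17,0.16]]]' --jaw 0.0

```text
time_s: 7.6
tcp_pos: [0.4563, -0.1891, 0.2944]
eef_rot: [67.6, 80.2, 138.4]
contact_force: [-0.8, -0.3, -0.2]
gripper_width: 0.0435
```

```bash
cat >> h.py <<'E'
T=np.array([.4915,-.283,.181])
E
python3 -c "
from h import *
go(T-.09*ap(-20),tool(ap(-20),H));print(cur()[0],cur()[2]['joints'].round(1))"
```

```text
shift [ 0.057 -0.582 -0.676] turn [ 1.069 -0.197  0.193] | mm 134 deg 49.7
shift [ 0.057 -0.582 -0.676] turn [-2.914 -0.236 -0.241] | mm 134 deg 132.0
[ 0.45627499 -0.18914179  0.29437319] [ -4.4   7.4  -8.6  -6.  -81.8 -13.6]
```

Emit:
send_rows --plan '[[[0.0,-0.12,-0.14],[0.18,-0.03,0.03]],[[0.0,-0.24,-0.28],[0.36,-0.07,0.06]],[[0.0,-0.36,-0.4],[0.54,-0.1,0.1]],[[0.0,-0.48,-0.54],[0.72,-0.14,0.13]],[[0.0,-0.58,-0.67],[0.9,-0.17,0.16]]]'

```text
time_s: 8.1
tcp_pos: [0.5044, -0.3129, 0.2725]
eef_rot: [86.0, 71.3, 115.2]
contact_force: [0.3, 0.4, -0.3]
gripper_width: 0.0441
```

```bash
python3 sg.py; python3 -c "
from h import *
go(T-.05*ap(-20),tool(ap(-20),H));print(cur()[0],cur()[2]['joints'].round(1))"
```

```text
scene 0.69 tilt,yaw (np.float64(-19.9), np.float64(-68.4)) width 0.1159 height 0.1831 top back mid [ 0.4889 -0.2763  0.1811] base [ 0.465  -0.216   0.0025]
top 0.7 tilt,yaw (np.float64(-56.6), np.float64(-68.4)) width 0.0298 height 0.0483 top back mid [ 0.4572 -0.1846  0.0969] base [ 0.3988 -0.0371 -0.0077]
8.3
shift [ 0.313 -0.003  0.003] turn [ 0.168 -0.028  0.029] | mm 47 deg 7.8
shift [ 0.313 -0.003  0.003] turn [-3.831 -0.043 -0.042] | mm 47 deg 172.4
[ 0.50368135 -0.31222182  0.27255993] [-21.3  21.8   8.9 -12.7 -90.9 -37.9]
```

Emit:
send_rows --plan '[[[0.05,0,0],[0.1,-0.015,0.015]],[[0.1,0,0],[0.17,-0.028,0.029]],[[0.18,0,0],[0.17,-0.028,0.029]],[[0.26,0,0],[0.17,-0.028,0.029]],[[0.31,0,0],[0.17,-0.028,0.029]]]'

```text
time_s: 8.8
tcp_pos: [0.4968, -0.2977, 0.2275]
eef_rot: [90.1, 70.0, 111.9]
contact_force: [-0.3, 0.2, -0.1]
gripper_width: 0.0434
```

```bash
python3 -c "
from h import *
p=r.capture('scene'); cv2.imwrite('pics/s3.png',cv2.resize(p['color'][100:220,280:440,::-1],(720,540)))
go(T+.008*ap(-20),tool(ap(-20),H));print(cur()[0])"
```

```text
shift [ 0.373 -0.01   0.005] turn [ 0.    -0.002 -0.003] | mm 56 deg 0.2
shift [ 0.373 -0.01   0.005] turn [-4.e+00  4.e-03 -3.e-03] | mm 56 deg 180.0
[ 0.49648789 -0.29731611  0.22658323]
```

View pics/s3.png

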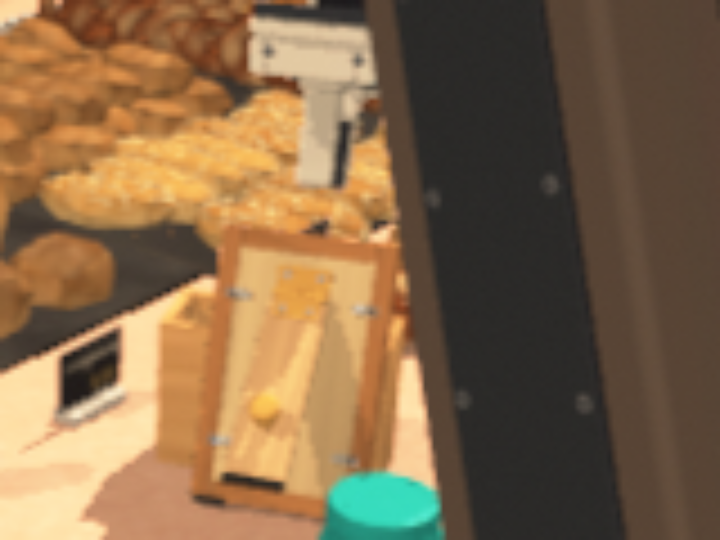

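The gripper is above the sign's top edge, with the back-side finger at (320,130) over the top edge at (310,235). The hinge plate starts lower, at y≈265. I'll descend and grip.

Emit:
send_rows --plan '[[[0.1,-0.01,0.005],[0,0,0]],[[0.2,-0.01,0.005],[0,0,0]],[[0.3,-0.01,0.005],[0,0,0]],[[0.37,-0.01,0.005],[0,0,0]],[[0.37,-0.01,0.005],[0,0,0]]]'

```text
time_s: 9.35
tcp_pos: [0.49, -0.2799, 0.1729]
eef_rot: [90.5, 69.8, 112.2]
contact_force: [0.3, -0.6, 0.0]
gripper_width: 0.0436
```

Emit:
send_rows --plan '[[[0,0,0],[0,0,0]],[[0,0,0],[0,0,0]],[[0,0,0],[0,0,0]],[[0,0,0],[0,0,0]],[[0,0,0],[0,0,0]]]' --jaw -1 --force 35

```text
time_s: 9.85
tcp_pos: [0.4901, -0.2801, 0.1732]
eef_rot: [90.4, 69.8, 112.2]
contact_force: [1.1, -0.4, 0.8]
gripper_width: 0.0137
```

```bash
python3 -c "
from h import *
P,q,s=cur();print(P,s['contact_force'],s['gripper_width'],s['moment'],q.as_matrix().round(3))
go(P+[0,0,.12],q)"
```

```text
[ 0.4901199  -0.2800648   0.17321497] [ 1.1281008  -0.39001408  0.7993988 ] 0.013655126704745014 [-1.00758103 -0.41173203 -0.0201285 ] [[-0.13  -0.348  0.929]
 [ 0.319  0.872  0.371]
 [-0.939  0.345 -0.002]]
shift [-0.751  0.276 -0.002] turn [0. 0. 0.] | mm 120 deg 0.0
shift [-0.751  0.276 -0.002] turn [4. 0. 0.] | mm 120 deg 180.0
```

Emit:
send_rows --plan '[[[-0.02,0.08,0],[0,0,0]],[[-0.15,0.16,0],[0,0,0]],[[-0.35,0.26,0],[0,0,0]],[[-0.55,0.34,0],[0,0,0]],[[-0.75,0.4,0],[0,0,0]]]'

```text
time_s: 10.35
tcp_pos: [0.4834, -0.2628, 0.3009]
eef_rot: [90.4, 69.8, 112.2]
contact_force: [1.0, -0.2, -4.7]
gripper_width: 0.0135
```

```bash
cat >> h.py <<'E'
# sign frame in tool: grasp at sign (0,0,.182), tool x=-sign z, tool y=-sign x
def place(org,lean,yaw=0,depth=.008):
    t=np.radians(lean); c,s_=np.cos(np.radians(yaw)),np.sin(np.radians(yaw)); h=np.array([c,s_,0]); k=np.array([0,0,1])
    x=np.cos(t)*h+np.sin(t)*k; z=-np.sin(t)*h+np.cos(t)*k; y=np.cross(z,x)
    return np.array(org)+z*(.19-depth), R.from_matrix(np.c_[-z,-x,np.cross(-z,-x)])
E
python3 - <<'E'
from h import *
p=r.capture('scene'); cv2.imwrite('pics/s4.png',cv2.resize(p['color'][60:280,170:460,::-1],(720,546)))
P,q,s=cur();print(P,s['contact_force'],s['gripper_width'],s['joints'].round(1))
G=place([.64,.045,.10],19); print(G[0]); go(*G,flip=False)
G=place([.46,-.06,.13],0,-40); print(G[0]); go(*G,flip=False)
E
```

```text
[ 0.48471075 -0.26454351  0.30645301] [ 1.7164985  -2.11358034  3.77127695] 0.013843059209280313 [-19.   17.    6.9 -15.  -93.  -48.3]
[0.5807466  0.045      0.27208438]
shift [0.786 1.5   1.362] turn [-1.541  0.013 -0.756] | mm 326 deg 77.2
[ 0.46  -0.06   0.312]
shift [0.416 1.261 0.354] turn [-0.619  0.11  -0.431] | mm 206 deg 34.3
```

View pics/s4.png

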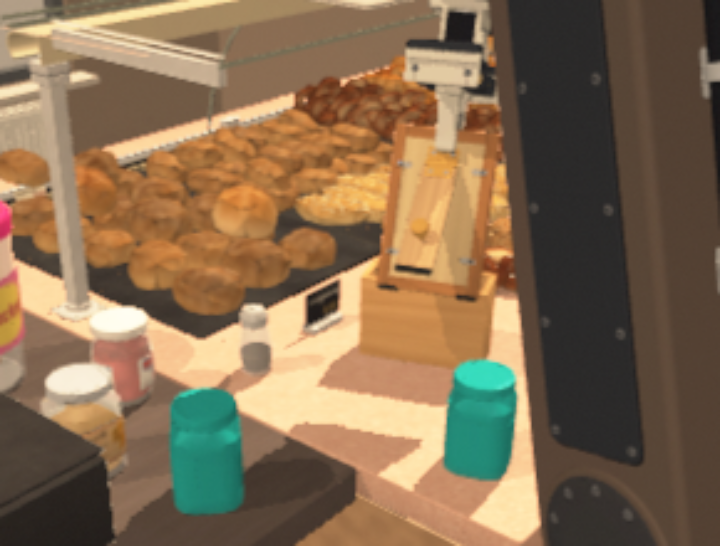

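Emit:
send_rows --plan '[[[0.05,0.19,0.06],[-0.12,0.02,-0.08]],[[0.12,0.38,0.12],[-0.24,0.04,-0.17]],[[0.2,0.58,0.18],[-0.37,0.06,-0.26]],[[0.28,0.78,0.24],[-0.49,0.08,-0.34]],[[0.35,0.98,0.3],[-0.62,0.11,-0.43]]]'

```text
time_s: 10.9
tcp_pos: [0.4674, -0.1015, 0.3065]
eef_rot: [-58.2, 89.9, -7.9]
contact_force: [0.3, 1.4, -3.8]
gripper_width: 0.014
```

Run:
```python
from h import *
P,q,s=cur();print(P,s['contact_force'],s['gripper_width'],s['joints'].round(1))
G=place([.62,.045,.14],12,0); print(G[0]); go(*G,flip=False)
```

```text
[ 0.46738971 -0.10149882  0.30651381] [ 0.34323834  1.35987163 -3.80834533] 0.014018027122577449 [ 11.4  -0.6 -17.5   0.  -73.  -51.2]
[0.58216007 0.045      0.31802286]
shift [-0.076  0.036  1.24 ] turn [-0.88  -0.092 -0.255] | mm 186 deg 41.4
```

Emit:
send_rows --plan '[[[-0.02,0.01,0.2],[-0.17,-0.02,-0.05]],[[-0.04,0.01,0.4],[-0.34,-0.04,-0.1]],[[-0.06,0.02,0.6],[-0.52,-0.05,-0.15]],[[-0.07,0.02,0.8],[-0.7,-0.07,-0.2]],[[-0.08,0.03,0.98],[-0.87,-0.09,-0.25]]]'

```text
time_s: 11.4
tcp_pos: [0.5574, 0.0159, 0.3179]
eef_rot: [-90.0, 78.2, -0.1]
contact_force: [-0.8, -0.6, -5.2]
gripper_width: 0.0143
```

Run:
```python
from h import *
p=r.capture('top'); cv2.imwrite('pics/t2.png',cv2.resize(p['color'][60:280,170:460,::-1],(720,546)))
P,q,s=cur();print(P,s['contact_force'],s['gripper_width'],s['joints'].round(1))
# jar and seam again
for d in r.trace(p,"honey_jar")[:4]:
    w=mworld(p,d["mask"]); tp=w[abs(w[:,2]-.11)<.008]; c,ra=cv2.minEnclosingCircle(tp[:,:2].astype(np.float32)); print(np.round(d["uv"]),np.round(c,4),ra)
K_=p["mtx"];Pz=np.array(p["pose"])
for u in range(296,312,2): print(u,p["color"][150,u],world(p,[[u,150]]).round(3))
G=place([.642,.047,.08],19.5,0); go(*G,flip=False)
```

```text
[0.55935526 0.01803623 0.3182436 ] [ 0.22521488  0.97289796 -3.76437021] 0.013852517640209267 [ 25.2   0.1 -18.7   5.7 -60.4 -27.2]
[343. 260.] [ 0.3292 -0.1208] 0.032914455980062485
[241. 188.] [0.5085 0.1082] 0.032805733382701874
296 [112  88  66] [[ 0.616 -0.009  0.   ]]
298 [112  88  67] [[ 0.616 -0.014 -0.001]]
300 [113  87  67] [[ 0.616 -0.02   0.   ]]
302 [91 69 53] [[ 0.616 -0.025 -0.002]]
304 [165 130  94] [[ 0.827 -0.002 -0.863]]
306 [202 155 111] [[ 0.615 -0.035  0.001]]
308 [201 157 116] [[ 0.616 -0.041  0.   ]]
310 [198 153 110] [[ 0.616 -0.046  0.   ]]
shift [ 0.465 -0.063  0.203] turn [-0.003  0.    -0.171] | mm 77 deg 7.7
```

View pics/t2.png

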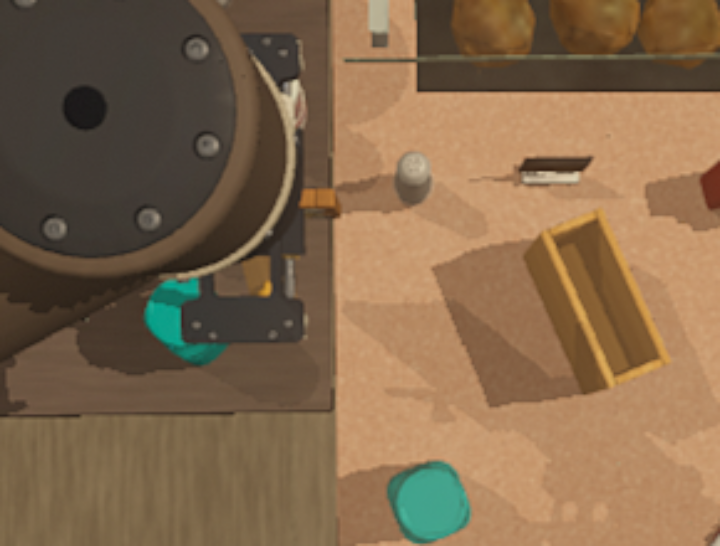

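Emit:
send_rows --plan '[[[-0.02,-0.02,0.1],[0,0,-0.04]],[[-0.02,-0.06,0.203],[0,0,-0.08]],[[0.1,-0.063,0.203],[0,0,-0.12]],[[0.28,-0.063,0.203],[0,0,-0.17]],[[0.465,-0.063,0.203],[0,0,-0.17]]]'

```text
time_s: 12.0
tcp_pos: [0.5792, 0.0463, 0.2502]
eef_rot: [-89.8, 70.6, 0.0]
contact_force: [-0.4, -0.4, -4.3]
gripper_width: 0.0132
```

```bash
cat > pl.py <<'E'
from h import *
import sys
P,q,s=cur();print(P.round(4),s['contact_force'].round(2),s['gripper_width'],s['time_s'],s['eef_rot'].round(1))
for z in sys.argv[1:]: print(z); go(*place([.642,.047,float(z)],19.5,0),flip=False)
E
python3 pl.py .03 .0123; python3 sg.py
```

```text
[0.5792 0.0463 0.2502] [-0.4  -0.36 -4.32] 0.013175880216316391 12.0 [-89.8  70.6   0. ]
.03
shift [0.31  0.095 0.004] turn [-0.004  0.    -0.002] | mm 49 deg 0.2
.0123
shift [0.421 0.134 0.004] turn [-0.004  0.    -0.002] | mm 66 deg 0.2
scene 0.84 tilt,yaw (np.float64(19.4), np.float64(-0.2)) width 0.11 height 0.1842 top back mid [0.5697 0.0546 0.2558] base [0.6328 0.0543 0.0765]
top 0.54 tilt,yaw (np.float64(19.3), np.float64(6.1)) width 0.0273 height 0.1732 top back mid [5.791e-01 4.000e-04 2.575e-01] base [0.6416 0.007  0.0782]
12.2
```

Emit:
send_rows --plan '[[[0.1,0.03,0.0],[0,0,0]],[[0.2,0.06,-0.01],[0,0,0]],[[0.3,0.09,-0.015],[0,0,0]],[[0.38,0.12,-0.016],[0,0,0]],[[0.42,0.134,-0.016],[0,0,0]]]'

```text
time_s: 12.7
tcp_pos: [0.583, 0.0439, 0.1862]
eef_rot: [-90.0, 70.6, -0.3]
contact_force: [-0.3, -0.1, -3.8]
gripper_width: 0.0139
```

```bash
sed -i 's/.642,.047/.642,.044/' pl.py; python3 pl.py .0123 .0073 .0023
python3 - <<'E'
from h import *
p=r.capture("scene")
w=mworld(p,p["range_z"]>0)
for n in ("honey_jar",):
    for d in r.trace(p,n)[:4]:
        v=mworld(p,d["mask"]); print(np.round(d["uv"]),np.percentile(v,[1,50,99],axis=0).round(3).tolist())
d=r.trace(p,"sign")[0]; v=mworld(p,d["mask"]); print(np.percentile(v,[.5,50,99.5],axis=0).round(3).tolist())
cv2.imwrite('pics/s5.png',cv2.resize(p['color'][120:300,150:390,::-1],(720,540)))
E
```

```text
[0.583  0.0439 0.1862] [-0.26 -0.11 -3.8 ] 0.013905180750038661 12.7 [-90.   70.6  -0.3]
.0123
shift [0.011 0.016 0.001] turn [-0.004 -0.002 -0.003] | mm 3 deg 0.2
.0073
shift [0.042 0.027 0.001] turn [-0.004 -0.002 -0.003] | mm 8 deg 0.2
.0023
shift [0.074 0.039 0.001] turn [-0.004 -0.002 -0.003] | mm 12 deg 0.2
[252. 243.] [[0.466, 0.083, 0.003], [0.488, 0.127, 0.074], [0.533, 0.15, 0.111]]
[204. 221.] [[0.603, 0.058, -0.001], [0.615, 0.158, 0.086], [0.802, 0.192, 0.111]]
[365. 229.] [[0.289, -0.146, 0.003], [0.315, -0.094, 0.072], [0.356, -0.08, 0.111]]
[[0.561, -0.173, 0.001], [0.593, 0.066, 0.114], [0.904, 0.108, 0.195]]
```

View pics/s5.png

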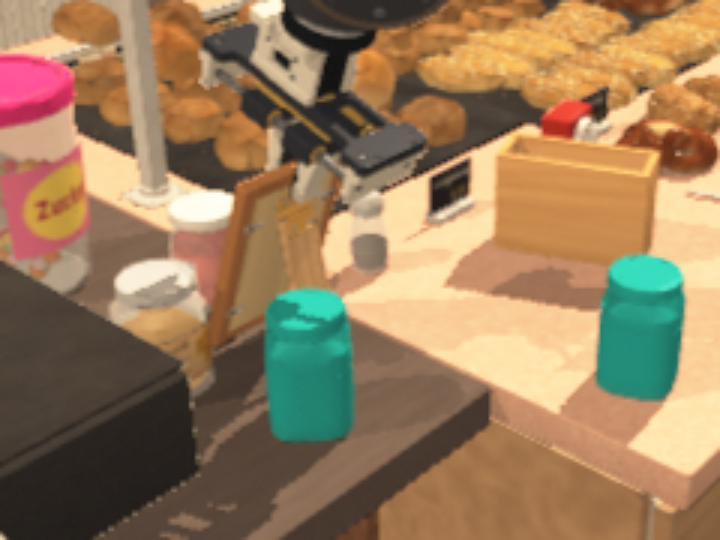

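The held sign is squared up between the jar at (150,310) and the seam, with clearance. I'll lower it slowly and watch the force.

Emit:
send_rows --plan '[[[0.015,0.02,0],[0,0,0]],[[0.03,0.024,0],[0,0,0]],[[0.042,0.027,0],[0,0,0]],[[0.05,0.03,0],[0,0,0]],[[0.055,0.032,0],[0,0,0]]]'

```text
time_s: 13.35
tcp_pos: [0.5817, 0.0442, 0.1773]
eef_rot: [-90.0, 70.6, -0.2]
contact_force: [0.3, -0.4, -1.3]
gripper_width: 0.0141
```

```bash
python3 pl.py .0023 .0003
```

```text
[0.5817 0.0442 0.1773] [ 0.33 -0.35 -1.34] 0.014068673710211288 13.35 [-90.   70.6  -0.2]
.0023
shift [ 0.021  0.01  -0.001] turn [-0.003 -0.001 -0.002] | mm 4 deg 0.2
.0003
shift [ 0.033  0.015 -0.001] turn [-0.003 -0.001 -0.002] | mm 5 deg 0.2
```

Emit:
send_rows --plan '[[[0.002,0.001,0],[0,0,0]],[[0.004,0.002,0],[0,0,0]],[[0.006,0.003,0],[0,0,0]],[[0.008,0.004,0],[0,0,0]],[[0.008,0.004,0],[0,0,0]]]'

```text
time_s: 13.85
tcp_pos: [0.5824, 0.0446, 0.1771]
eef_rot: [-89.9, 70.4, -0.1]
contact_force: [1.9, -1.3, 4.3]
gripper_width: 0.0141
```

```bash
python3 pl.py .0023 ; python3 -c "
from h import *
for i in range(3):
  r.capture('top'); s=cur()[2]; print(s['contact_force'].round(2),s['moment'].round(2))"
```

```text
[0.5824 0.0446 0.1771] [ 1.86 -1.27  4.35] 0.014063554946354652 13.85 [-89.9  70.4  -0.1]
.0023
shift [ 0.018  0.015 -0.004] turn [-0.003 -0.     0.001] | mm 3 deg 0.1
[ 0.57 -1.12  4.08] [-0.64  0.24 -0.12]
[ 1.06 -1.4   4.73] [-0.74  0.11 -0.16]
[ 1.28 -1.51  5.79] [-0.69  0.05 -0.16]
```

Emit:
send_rows --plan '[[[-0.002,-0.001,0],[0,0,0]],[[-0.003,-0.001,0],[0,0,0]],[[-0.003,-0.001,0],[0,0,0]],[[-0.003,-0.001,0],[0,0,0]],[[-0.003,-0.001,0],[0,0,0]]]' --force 5

```text
time_s: 14.5
tcp_pos: [0.5822, 0.0445, 0.1772]
eef_rot: [-89.9, 70.5, -0.1]
contact_force: [1.8, 0.4, -1.8]
gripper_width: 0.014
```

```bash
python3 pl.py; python3 -c "
from sg import *
sign('scene')"
```

```text
[0.5822 0.0445 0.1772] [ 1.84  0.36 -1.79] 0.013994868530315152 14.5 [-89.9  70.5  -0.1]
scene 0.96 tilt,yaw (np.float64(19.5), np.float64(-0.3)) width 0.0499 height 0.1859 top back mid [0.5731 0.0829 0.1827] base [0.6364 0.0825 0.0036]
```

Emit:
send_rows --plan '[[[0,0,0],[0,0,0]],[[0,0,0],[0,0,0]],[[0,0,0],[0,0,0]],[[0,0,0],[0,0,0]],[[0,0,0],[0,0,0]]]' --jaw -0.25

```text
time_s: 15.1
tcp_pos: [0.5821, 0.0445, 0.1772]
eef_rot: [-89.9, 70.5, -0.1]
contact_force: [0.4, 1.3, 0.2]
gripper_width: 0.033
```

```bash
python3 pl.py; python3 -c "
from sg import *
sign('scene')"
```

```text
[0.5821 0.0445 0.1772] [0.42 1.28 0.2 ] 0.03299460185515505 15.1 [-89.9  70.5  -0.1]
scene 0.67 tilt,yaw (np.float64(15.6), np.float64(-0.2)) width 0.0686 height 0.1872 top back mid [0.5778 0.0735 0.183 ] base [ 0.6288  0.0733 -0.    ]
```

```bash
python3 leg.py
python3 - <<'E'
from h import *
p=r.capture("scene"); cv2.imwrite('pics/s6.png',cv2.resize(p['color'][150:260,180:330,::-1],(800,586),interpolation=cv2.INTER_CUBIC))
for n in ("leg_foot","leg_knob","sign_top","sign_foot"):
    for d in r.find_in(p,n)[:1]: print(n,np.round(d["uv"]),d["score"],world(p,d["uv"]).round(3))
E
```

```text
top 0.45 82 plane1 (np.float64(-74.8), np.float64(11.9)) 67 [0.586 0.    0.184]
plane2 (np.float64(17.3), np.float64(-11.6)) 12 [ 0.596 -0.008  0.147]
scene 0.82 1257 plane1 (np.float64(15.8), np.float64(0.0)) 841 [0.6   0.077 0.104]
plane2 (np.float64(-9.7), np.float64(-0.1)) 268 [0.575 0.05  0.115]
0.032972517731576396
leg_foot [250. 206.] 0.67 [[0.574 0.052 0.111]]
leg_knob [251. 204.] 0.78 [[0.578 0.045 0.112]]
sign_top [237. 202.] 0.73 [[0.598 0.072 0.119]]
sign_foot [238. 206.] 0.8 [[0.6   0.067 0.105]]
```

View pics/s6.png

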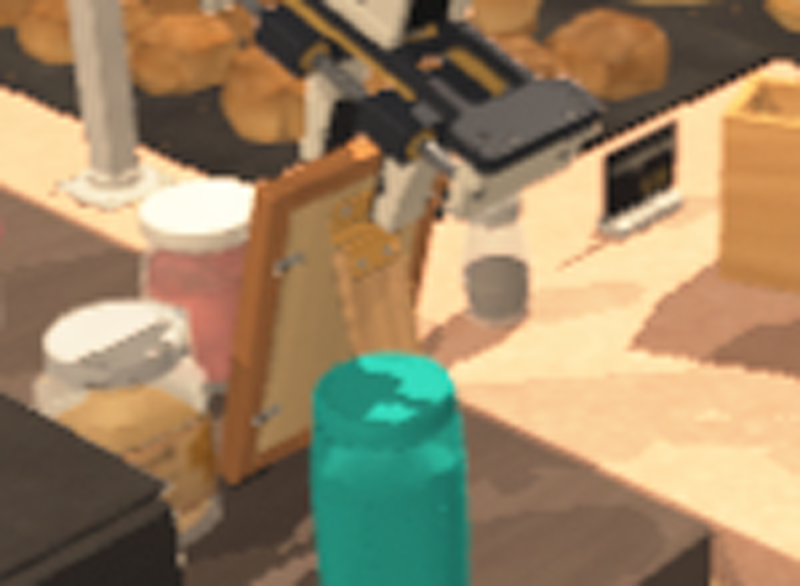

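The leg has partly closed: board at 15.6° and leg plane at −9.7°, so only about 25° of opening. The sign stands, but it isn't on its stop. I'll regrip it, bring it back about 30 mm, and drag the leg foot forward under light load so floor friction opens the leg to its stop.

Run:
```python
from h import *
go(*place([.6355,.0445,.0019],15.6),flip=False)
```

```text
shift [ 0.01  -0.027 -0.   ] turn [-0.003 -0.     0.087] | mm 4 deg 3.9
```

Emit:
send_rows --plan '[[[0.005,-0.01,0],[0,0,0.03]],[[0.01,-0.02,0],[0,0,0.06]],[[0.01,-0.027,0],[0,0,0.087]],[[0.01,-0.027,0],[0,0,0.087]],[[0.01,-0.027,0],[0,0,0.087]]]'

```text
time_s: 16.15
tcp_pos: [0.5865, 0.0445, 0.177]
eef_rot: [-89.9, 74.4, -0.1]
contact_force: [-0.3, 0.7, -0.8]
gripper_width: 0.0329
```

Emit:
send_rows --plan '[[[0,0,0],[0,0,0]],[[0,0,0],[0,0,0]],[[0,0,0],[0,0,0]],[[0,0,0],[0,0,0]],[[0,0,0],[0,0,0]]]' --jaw -1 --force 30

```text
time_s: 16.65
tcp_pos: [0.5865, 0.0444, 0.177]
eef_rot: [-89.9, 74.4, -0.1]
contact_force: [-0.4, 0.1, -0.5]
gripper_width: 0.014
```

```bash
python3 leg.py
python3 - <<'E'
from h import *
P,q,s=cur(); print(P.round(4),s['eef_rot'].round(1),s['contact_force'].round(1),s['gripper_width'])
for o in ([.63,.0445,.025],[.605,.0445,.02],[.605,.0445,.009]): go(*place(o,19.5),flip=False)
E
```

```text
top 0.55 74 plane1 (np.float64(-82.2), np.float64(14.8)) 57 [ 0.586 -0.002  0.184]
plane2 (np.float64(4.2), np.float64(43.4)) 12 [0.585 0.003 0.142]
scene 0.94 1267 plane1 (np.float64(15.7), np.float64(-0.2)) 845 [0.6   0.074 0.104]
plane2 (np.float64(-9.5), np.float64(1.6)) 256 [0.575 0.051 0.117]
0.013815913048354654
[0.5865 0.0444 0.177 ] [-89.9  74.4  -0.1] [ 0.1 -0.5 -0.1] 0.013815913048354654
shift [-0.156  0.076  0.   ] turn [-0.003 -0.001 -0.086] | mm 26 deg 3.9
shift [-0.169  0.245 -0.   ] turn [-0.003 -0.001 -0.086] | mm 45 deg 3.9
shift [-0.099  0.265 -0.   ] turn [-0.003 -0.001 -0.086] | mm 42 deg 3.9
```

Emit:
send_rows --plan '[[[-0.08,0.03,0],[0,0,-0.02]],[[-0.156,0.08,0],[0,0,-0.05]],[[-0.17,0.16,0],[0,0,-0.086]],[[-0.17,0.245,0],[0,0,-0.086]],[[-0.1,0.265,0],[0,0,-0.086]]]'

```text
time_s: 17.35
tcp_pos: [0.5421, 0.0439, 0.1804]
eef_rot: [-90.0, 70.6, -0.1]
contact_force: [0.1, -0.3, -4.3]
gripper_width: 0.0139
```

```bash
python3 leg.py
python3 - <<'E'
from h import *
P,q,s=cur(); print(P.round(4),s['eef_rot'].round(1),s['contact_force'].round(1),s['gripper_width'])
for o in ([.605,.0445,.0065],[.61,.0445,.006],[.62,.0445,.0055],[.63,.0445,.0045],[.64,.0445,.0035],[.648,.0445,.0025]): go(*place(o,19.5),flip=False)
E
```

```text
scene 0.69 1118 plane1 (np.float64(19.3), np.float64(-0.3)) 600 [0.554 0.072 0.124]
plane2 (np.float64(-7.3), np.float64(0.9)) 304 [0.534 0.048 0.109]
0.014012740968556743
[0.5438 0.0442 0.1803] [-90.1  70.6  -0.3] [ 0.1 -1.  -4. ] 0.014012740968556743
shift [0.015 0.002 0.002] turn [-0.003 -0.002 -0.002] | mm 2 deg 0.2
shift [ 0.029 -0.028  0.002] turn [-0.003 -0.002 -0.002] | mm 6 deg 0.2
shift [ 0.055 -0.09   0.002] turn [-0.003 -0.002 -0.002] | mm 16 deg 0.2
shift [ 0.083 -0.151  0.002] turn [-0.003 -0.002 -0.002] | mm 26 deg 0.2
shift [ 0.111 -0.211  0.002] turn [-0.003 -0.002 -0.002] | mm 36 deg 0.2
shift [ 0.135 -0.259  0.003] turn [-0.003 -0.002 -0.002] | mm 44 deg 0.2
```

Emit:
send_rows --plan '[[[0.028,-0.028,0],[0,0,0]],[[0.042,-0.06,0],[0,0,0]],[[0.056,-0.09,0],[0,0,0]],[[0.07,-0.12,0],[0,0,0]],[[0.084,-0.15,0],[0,0,0]]]'

```text
time_s: 18.05
tcp_pos: [0.5695, 0.044, 0.1755]
eef_rot: [-90.2, 70.6, -0.3]
contact_force: [-0.2, -0.3, -3.2]
gripper_width: 0.0138
```

```bash
python3 leg.py
python3 - <<'E'
from h import *
P,q,s=cur(); print(P.round(4),s['eef_rot'].round(1),s['contact_force'].round(1),s['gripper_width'])
for o in ([.63,.0445,.0045],[.64,.0445,.0035],[.645,.0445,.0025]): go(*place(o,19.5),flip=False)
E
```

```text
top 0.56 121 plane1 (np.float64(19.6), np.float64(6.7)) 91 [ 0.593 -0.002  0.126]
plane2 (np.float64(19.9), np.float64(5.9)) 29 [ 0.569 -0.002  0.179]
scene 0.65 1096 plane1 (np.float64(19.3), np.float64(-0.1)) 711 [0.587 0.077 0.106]
plane2 (np.float64(-15.1), np.float64(-0.7)) 225 [0.56  0.05  0.116]
0.01364872849780754
[0.5691 0.044  0.1756] [-90.1  70.6  -0.3] [-0.6  0.2 -4.1] 0.01364872849780754
shift [-0.003 -0.002  0.003] turn [-0.004 -0.002 -0.003] | mm 1 deg 0.2
shift [ 0.026 -0.063  0.004] turn [-0.004 -0.002 -0.003] | mm 10 deg 0.2
shift [ 0.043 -0.092  0.004] turn [-0.004 -0.002 -0.003] | mm 15 deg 0.2
```

The drag is working, with the leg at 34.4°. I'll continue it to the final spot.

Emit:
send_rows --plan '[[[0.012,-0.02,0.003],[0,0,0]],[[0.024,-0.04,0.003],[0,0,0]],[[0.034,-0.06,0.003],[0,0,0]],[[0.04,-0.077,0.003],[0,0,0]],[[0.046,-0.092,0.003],[0,0,0]]]'

```text
time_s: 18.75
tcp_pos: [0.5854, 0.0444, 0.1757]
eef_rot: [-90.1, 70.5, -0.3]
contact_force: [-11.6, -1.1, 18.1]
gripper_width: 0.0144
```

```bash
python3 leg.py
python3 - <<'E'
from h import *
P,q,s=cur(); print(P.round(4),s['eef_rot'].round(1),s['contact_force'].round(1),s['gripper_width'])
for o in ([.645,.0445,.0025],[.645,.0445,.0015]): go(*place(o,19.5),flip=False)
E
```

```text
scene 0.98 1286 plane1 (np.float64(16.5), np.float64(-0.3)) 861 [0.6   0.074 0.103]
plane2 (np.float64(-17.8), np.float64(1.6)) 255 [0.571 0.051 0.117]
0.014541294024855338
[0.5852 0.0443 0.1758] [-90.1  70.5  -0.3] [-10.4  -1.1  13.2] 0.014541294024855338
shift [0.008 0.01  0.001] turn [-0.004 -0.002  0.   ] | mm 2 deg 0.2
shift [0.015 0.012 0.001] turn [-0.004 -0.002  0.   ] | mm 3 deg 0.2
```

Emit:
send_rows --plan '[[[-0.005,-0.002,0],[0,0,0]],[[-0.01,-0.004,0],[0,0,0]],[[-0.015,-0.006,0],[0,0,0]],[[-0.02,-0.008,0],[0,0,0]],[[-0.02,-0.008,0],[0,0,0]]]'

```text
time_s: 19.45
tcp_pos: [0.5854, 0.0444, 0.1788]
eef_rot: [-90.1, 70.5, -0.3]
contact_force: [-0.2, -0.4, -4.6]
gripper_width: 0.0139
```

```bash
python3 leg.py
python3 - <<'E'
from h import *
P,q,s=cur(); print(P.round(4),s['eef_rot'].round(1),s['contact_force'].round(1),s['gripper_width'])
E
python3 sg.py
```

```text
top 0.66 151 plane1 (np.float64(20.0), np.float64(7.6)) 86 [ 0.608 -0.001  0.13 ]
plane2 (np.float64(-89.0), np.float64(75.0)) 48 [0.582 0.001 0.185]
scene 0.67 1233 plane1 (np.float64(19.4), np.float64(-0.0)) 819 [0.605 0.074 0.101]
plane2 (np.float64(-14.6), np.float64(-2.0)) 256 [0.575 0.051 0.116]
0.013885750984873296
[0.5853 0.0443 0.1788] [-90.1  70.5  -0.3] [-0.4 -0.  -5.4] 0.013885750984873296
scene 0.56 tilt,yaw (np.float64(19.4), np.float64(-0.2)) width 0.1028 height 0.1861 top back mid [0.576  0.057  0.1843] base [0.6392 0.0569 0.0051]
top 0.64 tilt,yaw (np.float64(19.9), np.float64(8.6)) width 0.0285 height 0.1771 top back mid [5.865e-01 3.000e-04 1.895e-01] base [0.6505 0.01   0.0109]
19.85
```

Run:
```python
from h import *
for o in ([.635,.0445,.012],[.625,.0445,.0095]): go(*place(o,22),flip=False)
```

```text
shift [-0.053  0.112  0.001] turn [-0.004 -0.002 -0.055] | mm 19 deg 2.5
shift [-0.059  0.181  0.001] turn [-0.004 -0.002 -0.055] | mm 29 deg 2.5
```

Emit:
send_rows --plan '[[[-0.04,0.03,0],[0,0,-0.02]],[[-0.06,0.07,0],[0,0,-0.04]],[[-0.07,0.11,0],[0,0,-0.055]],[[-0.07,0.15,0],[0,0,-0.055]],[[-0.059,0.18,0],[0,0,-0.055]]]'

```text
time_s: 20.35
tcp_pos: [0.5566, 0.0444, 0.1783]
eef_rot: [-90.1, 68.0, -0.3]
contact_force: [0.7, -1.2, -4.1]
gripper_width: 0.0137
```

Run:
```python
from h import *
P,q,s=cur(); print(P.round(4),s['eef_rot'].round(1),s['contact_force'].round(1))
for o in ([.627,.0445,.0078],[.632,.0445,.0076],[.637,.0445,.0074],[.642,.0445,.0072],[.648,.0445,.0070]): go(*place(o,22),flip=False)
```

```text
[0.5566 0.0444 0.1783] [-90.1  68.   -0.3] [ 0.7 -1.2 -4.1]
shift [ 0.016 -0.01   0.001] turn [-0.003 -0.002 -0.   ] | mm 3 deg 0.2
shift [ 0.03  -0.04   0.001] turn [-0.003 -0.002 -0.   ] | mm 8 deg 0.2
shift [ 0.044 -0.071  0.001] turn [-0.003 -0.002 -0.   ] | mm 12 deg 0.2
shift [ 0.058 -0.101  0.001] turn [-0.003 -0.002 -0.   ] | mm 17 deg 0.2
shift [ 0.074 -0.138  0.001] turn [-0.003 -0.002 -0.   ] | mm 23 deg 0.2
```

Emit:
send_rows --plan '[[[0.016,-0.01,0],[0,0,0]],[[0.03,-0.04,0],[0,0,0]],[[0.044,-0.071,0],[0,0,0]],[[0.058,-0.101,0],[0,0,0]],[[0.074,-0.138,0],[0,0,0]]]'

```text
time_s: 20.85
tcp_pos: [0.5806, 0.0443, 0.1756]
eef_rot: [-90.1, 68.0, -0.3]
contact_force: [-1.2, -0.5, -4.0]
gripper_width: 0.0136
```

```bash
python3 leg.py
python3 - <<'E'
from h import *
P,q,s=cur(); print(P.round(4),s['eef_rot'].round(1),s['contact_force'].round(1))
for o in ([.648,.0445,.0065],): go(*place(o,22),flip=False)
for o in ([.645,.0445,.007],[.645,.0445,.0035]): go(*place(o,19.5),flip=False)
E
```

```text
top 0.71 138 plane1 (np.float64(22.1), np.float64(8.2)) 114 [0.611 0.    0.116]
plane2 (np.float64(-21.3), np.float64(5.9)) 23 [ 0.578 -0.001  0.182]
scene 0.84 1181 plane1 (np.float64(21.8), np.float64(-0.3)) 798 [0.604 0.074 0.101]
plane2 (np.float64(-14.7), np.float64(0.6)) 244 [0.572 0.051 0.114]
0.013824934346265366
[0.5802 0.0443 0.1756] [-90.1  68.   -0.3] [ 0.5  0.  -3.2]
shift [0.001 0.003 0.001] turn [-0.004 -0.002 -0.   ] | mm 1 deg 0.2
shift [-0.008 -0.032  0.001] turn [-0.004 -0.002  0.055] | mm 5 deg 2.5
shift [ 0.014 -0.024  0.001] turn [-0.004 -0.002  0.055] | mm 4 deg 2.5
```

The leg now reads 36.5°, against its stop. I'll lift it clear, return to 19.5° lean and lower straight down.

Emit:
send_rows --plan '[[[-0.02,-0.015,0.001],[0,0,0.015]],[[-0.02,-0.03,0.001],[0,0,0.04]],[[-0.01,-0.032,0.001],[0,0,0.055]],[[0.0,-0.029,0.001],[0,0,0.055]],[[0.01,-0.026,0.001],[0,0,0.055]]]'

```text
time_s: 21.55
tcp_pos: [0.5841, 0.0443, 0.1753]
eef_rot: [-90.1, 70.5, -0.3]
contact_force: [-0.1, -0.3, -3.9]
gripper_width: 0.0139
```

```bash
python3 leg.py
python3 - <<'E'
from h import *
P,q,s=cur(); print(P.round(4),s['eef_rot'].round(1),s['contact_force'].round(1))
for o in ([.645,.0445,.0035],[.645,.0445,.0023]): go(*place(o,19.5),flip=False)
E
```

```text
top 0.67 108 plane1 (np.float64(19.8), np.float64(4.9)) 67 [ 0.599 -0.002  0.149]
plane2 (np.float64(-49.7), np.float64(2.2)) 39 [ 0.58  -0.     0.181]
scene 0.57 1289 plane1 (np.float64(19.4), np.float64(-0.2)) 844 [0.603 0.073 0.1  ]
plane2 (np.float64(-16.0), np.float64(-2.4)) 251 [0.573 0.05  0.117]
0.013870216112636325
[0.5839 0.0442 0.1754] [-90.2  70.5  -0.4] [-1.   0.3 -3.9]
shift [ 0.003 -0.001  0.002] turn [-0.004 -0.003 -0.   ] | mm 1 deg 0.2
shift [0.01  0.001 0.002] turn [-0.004 -0.003 -0.   ] | mm 2 deg 0.2
```

Emit:
send_rows --plan '[[[0.002,0.001,0],[0,0,0]],[[0.004,0.001,0],[0,0,0]],[[0.006,0.002,0],[0,0,0]],[[0.007,0.002,0],[0,0,0]],[[0.007,0.002,0],[0,0,0]]]'

```text
time_s: 22.25
tcp_pos: [0.584, 0.0442, 0.1743]
eef_rot: [-90.2, 70.5, -0.4]
contact_force: [-0.1, -0.5, -5.0]
gripper_width: 0.0138
```

```bash
python3 pl.py .0023; python3 sg.py
```

```text
[0.584  0.0442 0.1743] [-0.15 -0.51 -5.01] 0.013849804299362029 22.25 [-90.2  70.5  -0.4]
.0023
shift [-0.004  0.018 -0.001] turn [-0.004 -0.003 -0.   ] | mm 3 deg 0.2
scene 0.87 tilt,yaw (np.float64(19.3), np.float64(-0.3)) width 0.0532 height 0.1834 top back mid [0.5751 0.0811 0.1793] base [ 0.6379  0.0807 -0.    ]
top 0.48 tilt,yaw (np.float64(20.2), np.float64(6.0)) width 0.0278 height 0.1792 top back mid [ 0.5845 -0.0008  0.1854] base [0.6498 0.006  0.007 ]
22.45
```

Still hanging with no contact, but nearly down. I'll lower another 0.5–1 mm.

Emit:
send_rows --plan '[[[0.001,0.0005,0],[0,0,0]],[[0.002,0.001,0],[0,0,0]],[[0.003,0.001,0],[0,0,0]],[[0.004,0.0015,0],[0,0,0]],[[0.005,0.002,0],[0,0,0]]]'

```text
time_s: 22.95
tcp_pos: [0.5844, 0.0444, 0.1739]
eef_rot: [-90.1, 70.5, -0.3]
contact_force: [-0.1, -0.9, -1.1]
gripper_width: 0.0137
```

Emit:
send_rows --plan '[[[0,0,0],[0,0,0]],[[0,0,0],[0,0,0]],[[0,0,0],[0,0,0]],[[0,0,0],[0,0,0]],[[0,0,0],[0,0,0]]]' --force 8

```text
time_s: 23.45
tcp_pos: [0.5844, 0.0444, 0.174]
eef_rot: [-90.1, 70.5, -0.3]
contact_force: [-0.5, 0.5, -2.3]
gripper_width: 0.014
```

Emit:
send_rows --plan '[[[0,0,0],[0,0,0]],[[0,0,0],[0,0,0]],[[0,0,0],[0,0,0]],[[0,0,0],[0,0,0]],[[0,0,0],[0,0,0]]]' --jaw -0.25

```text
time_s: 23.95
tcp_pos: [0.5845, 0.0444, 0.1741]
eef_rot: [-90.1, 70.4, -0.3]
contact_force: [-0.6, 1.0, 0.4]
gripper_width: 0.0329
```

```bash
python3 leg.py; python3 -c "
from sg import *
sign('scene')"; python3 pl.py
```

```text
top 0.59 139 plane1 (np.float64(19.4), np.float64(4.2)) 95 [0.607 0.002 0.127]
plane2 (np.float64(21.4), np.float64(-0.8)) 39 [ 0.583 -0.002  0.175]
scene 0.65 1232 plane1 (np.float64(19.3), np.float64(0.1)) 815 [0.604 0.076 0.097]
plane2 (np.float64(-15.8), np.float64(-0.3)) 238 [0.573 0.052 0.114]
0.033074866003921795
scene 0.74 tilt,yaw (np.float64(19.2), np.float64(-0.3)) width 0.0649 height 0.1849 top back mid [0.5755 0.0753 0.1799] base [6.379e-01 7.500e-02 5.000e-04]
[0.5844 0.0444 0.174 ] [-0.07 -0.34  0.93] 0.03287925837321137 24.25 [-90.1  70.5  -0.3]
```

It stands free at 19.3°, unmoved by the release. Retreating along the tool axis.

Emit:
send_rows --plan '[[[-0.05,0,0],[0,0,0]],[[-0.12,0,0],[0,0,0]],[[-0.22,0,0],[0,0,0]],[[-0.4,0,0],[0,0,0]],[[-0.6,0,0],[0,0,0]]]'

```text
time_s: 24.75
tcp_pos: [0.5535, 0.0445, 0.2599]
eef_rot: [-90.1, 70.5, -0.3]
contact_force: [0.6, 1.1, 1.7]
gripper_width: 0.0325
```

Emit:
send_rows --plan '[[[-0.2,0,-0.2],[0,0,0]],[[-0.35,0,-0.4],[0,0,0]],[[-0.4,0,-0.6],[0,0,0]],[[-0.4,0,-0.8],[0,0,0]],[[-0.4,0,-1],[0,0,0]]]'

```text
time_s: 25.25
tcp_pos: [0.5326, -0.1062, 0.3186]
eef_rot: [-90.0, 70.3, -0.1]
contact_force: [1.3, 0.2, -0.5]
gripper_width: 0.0329
```

Emit:
send_rows --plan '[[[0,0,-0.2],[0,0,0]],[[0,0,-0.4],[0,0,0]],[[0,0,-0.6],[0,0,0]],[[0,0,-0.8],[0,0,0]],[[0,0,-0.8],[0,0,0]]]'

```text
time_s: 25.75
tcp_pos: [0.5321, -0.2285, 0.3195]
eef_rot: [-90.0, 70.3, -0.2]
contact_force: [0.2, -0.4, -0.3]
gripper_width: 0.0326
```

```bash
python3 leg.py; python3 sg.py
python3 - <<'E'
from h import *
p=r.capture("top"); print(cur()[0],cur()[2]["time_s"])
cv2.imwrite('pics/t3.png',cv2.resize(p['color'][60:260,190:470,::-1],(756,540)))
for d in r.trace(p,"honey_jar")[:4]:
    w=mworld(p,d["mask"]); tp=w[abs(w[:,2]-.11)<.008]; c,ra=cv2.minEnclosingCircle(tp[:,:2].astype(np.float32)); print(np.round(d["uv"]),np.round(c,4),ra)
for d in r.trace(p,"wood_box")[:2]: print("box",d["score"],np.round(d["uv"]),np.percentile(mworld(p,d["mask"]),[2,50,98],axis=0).round(3).tolist())
d=r.trace(p,"sign")[0]; print("sign",np.percentile(mworld(p,d["mask"]),[.5,50,99.5],axis=0).round(3).tolist())
E
```

```text
scene 0.66 1422 plane1 (np.float64(19.3), np.float64(-0.1)) 1000 [0.599 0.065 0.111]
plane2 (np.float64(-16.5), np.float64(-1.1)) 241 [0.574 0.05  0.116]
0.033016029170659135
scene 0.55 tilt,yaw (np.float64(19.3), np.float64(-0.3)) width 0.1147 height 0.1868 top back mid [0.5751 0.0497 0.1802] base [0.638  0.0494 0.0009]
top none
26.15
[ 0.53237949 -0.22534801  0.31876616] 26.2
[344. 261.] [ 0.3293 -0.1212] 0.0330059677362442Traceback (most recent call last):
  File "<stdin>", line 7, in <module>
IndexError: list index out of range
```

View pics/t3.png

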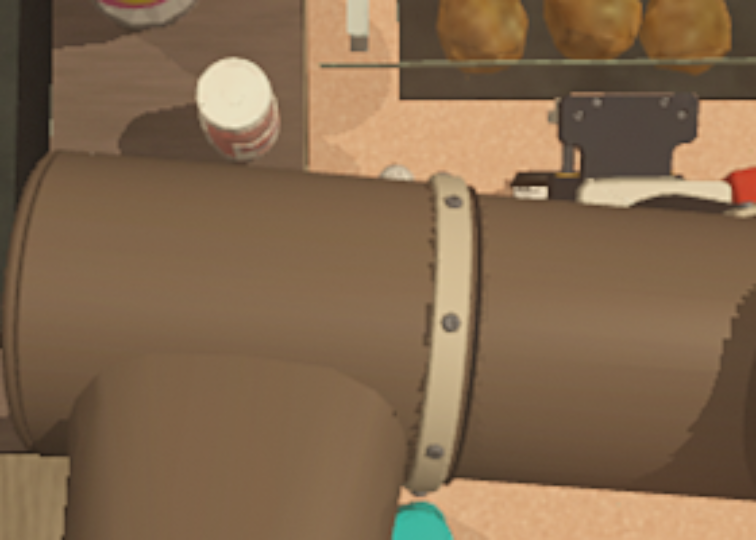

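The arm blocks the overhead view, and I've used all my picture views. I'll check the jar and box numerically from the scene camera before handing in.

```bash
python3 - <<'E'
from h import *
p=r.capture("scene")
for n in ("honey_jar","wood_box"):
    for d in r.trace(p,n)[:4]: v=mworld(p,d["mask"]); print(n,round(d["score"],2),np.round(d["uv"]),np.percentile(v,[3,50,97],axis=0).round(3).tolist())
a=cv2.imread("pics/scene0.png").astype(int); b=p["color"][:,:,::-1].astype(int)
print("lid diff jar",abs(a-b)[203:222,188:215].mean(),"box left part",abs(a-b)[170:200,316:325].mean())
E
python3 sg.py; python3 -c "
from plant import r
print(r.close_job())"
```

```text
honey_jar 0.97 [205. 224.] [[0.605, 0.13, 0.013], [0.614, 0.16, 0.089], [0.663, 0.19, 0.11]]
honey_jar 0.9 [252. 243.] [[0.467, 0.089, 0.006], [0.488, 0.127, 0.073], [0.526, 0.149, 0.11]]
honey_jar 0.56 [366. 229.] [[0.289, -0.141, 0.007], [0.315, -0.094, 0.071], [0.351, -0.081, 0.111]]
wood_box 0.65 [344. 185.] [[0.435, -0.333, 0.006], [0.506, -0.266, 0.071], [0.582, -0.23, 0.11]]
lid diff jar 0.7478882391163093 box left part 1.6925925925925926
scene 0.87 tilt,yaw (np.float64(19.3), np.float64(-0.2)) width 0.1163 height 0.1854 top back mid [0.5751 0.049  0.1798] base [6.379e-01 4.880e-02 5.000e-04]
top none
26.7
the job is handed in; nothing more can be done
None
```

The sign is standing free beside the honey jar with its leg out, and the job is handed in at 26.7 s. No verdict came back.

**What happened:** I folded the leg out by the brass knob until it reached its stop, then carried the sign to the cash desk. On the first release the leg had folded back to about 25°, and the sign stood at only 15.6°. I regripped it, dragged the leg foot forward over the desk until the leg read about 36° again, and set it down at the same place.

**Last checks, from the scene camera:**

| Check | Reading |
|---|---|
| Board lean | 19.3° back (19° expected) |
| Facing | within about 0.3° of straight at the customers |
| Leg | about 36° open |
| Rear bottom edge | about 0.5 mm above the desk (within camera error) |
| Gap to jar | about 10 mm, on the side away from the till |
| In line with jar | sign base x ≈ 0.645, jar x ≈ 0.642 |
| Jar and box | image patches on both unchanged from the first picture |

**What failed or disagreed:**
- While I opened the leg, the parked sign's foot slid about 15 mm and it leaned 20° instead of 15° on the box.
- In the regrip drag it was briefly pressed on the desk with roughly 25 N.
- The last overhead view was blocked by the arm, so these checks rest on one camera.

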